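# Lock the portafilter into the espresso machine

### The job

Take the portafilter off its tamping stand and lock it into the group of the espresso machine: lugs up through the gaps with the handle 45 degrees to the left of straight out, then twist it home until the handle points straight out from the machine's front, and let go. Leave the lantern, bowl, torch and cup as they stand.

Things in the scene. Friction and masses are not known exactly. Their poses are not given: they have to be found in the camera images.
- machine: Slim steel espresso machine, fixed, 150 wide, 300 deep, 300 mm tall (cup rail to 323). Origin: on the trunk lid under the mount's axis. x: front to back (the front faces -x), y: to the left of someone facing the front, z up. Drip tray 50 mm high, reaching 85 mm forward of the axis; column from 57 mm behind it. A thin steam wand hangs 94 mm right (-y) of the axis and 5 to 30 mm behind it.
- head_edge (a point): Middle of the lower front edge of the machine's head, which juts out over the mount: 205 mm above the trunk lid, 82 mm forward of the mount's axis; the edge runs 75 mm to either side. The head above it rises to 300 mm. Axes as machine.
- group (a point): Point on the vertical axis of the machine's bayonet mount (group), 182 mm above the trunk lid; rim is exactly here when the portafilter is locked, and the axes of both are then parallel. Axes as machine. The mount is a steel bell, 102 mm outer diameter, open below. Inside, two lugs of the portafilter go up through two gaps in a flange and turn above the flange.
- mouth (a point): Centre of the bell's open lower edge, 19 mm below group. The portafilter enters straight up only with its handle 45 deg to the left of straight out (white mark on the bell): turned 45 deg clockwise, seen from above, from locked. Play: 4 deg either way, 2 mm all round. From there it turns counter-clockwise 45 deg to locked (handle at the red mark); an end stop follows 11 deg later.
- gasket (a joint): Sprung rubber gasket up in the bell; lift in m, 0 = down. The rim meets it 1.5 mm below group; it yields upwards at 4 N plus 2 N per mm, to a hard stop 2.5 mm above group. The lugs clear the flange with the rim within 1.5 mm of group's height: a ramp 2.6 mm high at the gaps' edges lifts them on as they turn. Locked, the gasket presses the lugs on the flange and friction holds.
- handle (a point): Portafilter, loose, 0.26 to 0.4 kg: middle of its black handle, to grip here. The handle is a level flat-sided bar, 26 mm wide, 24 mm high, from 54 to 124 mm off the cup's axis; this point is 90 mm off the axis, 32 mm below the rim. x: from the handle's end to the cup (the handle points to -x), y across, z up. At the start it is level in the stand, this point 68 mm above the trunk lid.
- rim (a point): Portafilter: the centre of the top rim of its steel cup (66 mm diameter, 40 mm high, twin spout reaching 29 mm further down). Axes as handle. Two lugs stand out of the cup to +y and -y, to 40 mm from the axis, 18 mm wide, 7 mm thick, their undersides 13 mm below the rim.
- stand: Tamping stand, fixed: 100 x 100 x 12 mm wooden foot with a black ring, 85 mm outer diameter, in whose top the portafilter's cup sits, 60 mm above the trunk lid, inside a lip 4 mm high with 2 mm play. Origin: under its centre, on the trunk lid. The portafilter lifts straight up out of it.
- lantern: White plastic lantern with a clear globe, 100 mm wide, 200 mm tall with its bail. Bystander. Origin: centre of its underside.
- bowl: Stainless steel bowl, 130 mm wide, 50 mm high. Bystander. Origin: centre of its underside.
- torch: Yellow plastic torch lying down, 170 mm long along its x, 46 mm thick. Bystander. Origin: on the trunk lid under its middle.
- cup: White ceramic cup, upside down, 78 mm wide and 75 mm high, with a handle to its +y reaching 65 mm from its axis. Bystander. Origin: centre of its mouth, on the trunk lid.
Mind the look-alikes: they are no part of the job. Leave any brown look-alike of the part that bears handle alone.

How it is judged:
By the outcome, as a careful person would: the job done as asked, in the order asked, and still so for the second after the job is handed in, with the robot touching nothing.
It also fails if it takes over 48 s, if anything falls off the work surface, if the arm or the gripper's body presses on something with over 40 N, if the wrist force passes 120 N, or if a joint passes its speed limit or range.

### The arm

A 6-joint arm with a two-finger parallel gripper is mounted at the origin on the work surface. World frame = base frame: x ahead of the robot, y to its left, z up, the work surface at z = 0. Lengths are in m, angles in rad, forces in N, time in s.
With the tool pointing down it reaches from about 0.35 to 0.725 m from the base axis. Payload 6 kg.
Tool frame: the origin (TCP) lies midway between the tips of the shut fingers; the grasp point (between the pads) lies 19 mm behind it; z points along the fingers, y is the line along which they close (so a half turn about z gives the same grasp; the last joint's range is limited). The gripper opens to 85 mm and grips with 20 to 120 N. Pads are 22 mm wide; open, the fingers measure 114 mm over their backs; the gripper's body (76 mm by 85 mm) begins 54 mm behind the grasp point. The pads swing forward as they close: fully open they stand 13 mm farther back than shut.
Start: joints at [-0.81, 0.04, 0.085, 0, -1.615, -0.334], TCP at [0.248, -0.546, 0.231] pointing down, gripper open.
Joint ranges: [-2.56, 2.56], [-1.29, 2.01], [-1.08, 1.49], [-3.29, 1.98], [-2.81, -0.18], [-2.99, 2.99]. Speed limits (rad/s): [2.57, 2.57, 3.01, 3.14, 3.14, 3.14].

### API

Orientations are given as a unit quaternion [x, y, z, w].
In Python, from rig import arm gives the robot as it stands. The module is installed in compiled form; this text tells all that it offers.
- The arm moves only by the tool servo_tool, never from a script. Its argument "increments" is a list of rows, each a list of 5 numbers: the shift along the tool's x, y, z in m, then the turn about the tool's z in degrees, then the opening, from 0 (shut) to 1 (fully open). In form: [[x, y, z, yaw, jaw], ...]. A call has 1 to 5 rows; each row shifts and turns the commanded pose from where the row before left it, along the tool's axes as they then stand; what a row does not reach is not made up. A row lasts 1/10 s, in which the tool goes at most 50 mm and 8.59 degrees, less where a joint would pass 70% of its speed; a pose out of reach is approached as far as the arm can. A call is refused whole if a number of a shift passes 0.05 or a number of a turn 8.59, either way. A call with a gripper value outside its range is refused whole. The fingers move at their own pace and stop on an object; the grip force is fixed at half the most. Time passes only in rows, so rows that do not move let the fingers close. It gives the time, the measured TCP pose, the force, the opening and the grip force at its end, in the units of the state.
- arm.read_state(): the state, without advancing time (a new reading comes with each control period).
- arm.get_image(name): name is "scene" or "top" or "wrist"; returns a dict with "color" (384x512x3 uint8, red, green, blue), "fx", "fy", "cx", "cy" (pixels), "D" ([k1, k2, p1, p2, k3] as OpenCV has them; the pictures are not rectified), "T" (4x4, takes a point from camera to world coordinates). Camera axes: x right, y down, z forward; pixel columns grow to the right and rows downward; lengths in m; the calibration is good to about 2 mm. A picture is of the moment at which its call begins. There is no depth.
- arm.sign_off(): hands the job in; it is judged then, once.
The state is a dict: "time_s": time; "joints": joint angles; "joint_velocities": joint speeds; "joint_efforts": joint torques, N m; "ee_pos": TCP position; "tool_rot": TCP orientation; "ft_force": force on the tool from outside, world axes, zero at the start; "ft_torque": the same for the moment, N m; "grip_width": finger opening in m; "gripper_force": force on a finger pad.
Only numpy, scipy, OpenCV 4.12 (cv2) and the standard library are available. Lean on these libraries where they do the work, as an engineer would, in place of code of your own. Each camera call takes 0.05 s, during which the arm holds its last target. There are 200 camera calls.

## Working session

There is one attempt and no reset: what is moved stays moved. The work goes in short steps, Python scripts to look and compute and a tool call to move; the robot and the scene stay as the last step left them, time stands still between calls to the robot, and variables do not carry over. Pictures are saved under pics/ and viewed, at most 10 in all, crops included, and the job is handed in when it is done.

Besides the shell and the picture viewer there is one more tool, called after "Request:" by a JSON object that holds its "fn" and its "kwargs", one argument or row to a line. servo_tool: Moves the arm, as the interface text tells. Its arguments: {"type":"object","properties":{"increments":{"type":"array","items":{"type":"array","items":{"type":"number"}}}},"required":["increments"]}

```bash
mkdir -p pics; python3 - <<'E'
from rig import arm
import cv2,numpy as np,pickle
d={}
for n in("scene","top","wrist"):
    d[n]=arm.get_image(n); cv2.imwrite(f"pics/{n}0.png",d[n]["color"][:,:,::-1]); print(n,d[n]["fx"],d[n]["T"].round(3).tolist())
pickle.dump(d,open("d0.pkl","wb"))
s=arm.read_state();print(s)
a=np.hstack([d["scene"]["color"],d["top"]["color"]])
E
```

```text
scene 480.1945783959226 [[0.818, 0.377, -0.435, 1.321], [0.575, -0.553, 0.603, -1.103], [-0.013, -0.743, -0.669, 1.356], [0.0, 0.0, 0.0, 1.0]]
top 438.79668117335933 [[0.01, -0.992, 0.129, 0.368], [-1.0, -0.011, -0.007, -0.009], [0.008, -0.128, -0.992, 1.405], [0.0, 0.0, 0.0, 1.0]]
wrist 285.7444932658169 [[-0.414, 0.864, 0.286, 0.174], [0.91, 0.392, 0.133, -0.579], [0.002, 0.315, -0.949, 0.372], [0.0, 0.0, 0.0, 1.0]]
{'time_s': 0.15, 'joints': array([-8.10295167e-01,  4.07255626e-02,  8.40347872e-02, -3.27367654e-04,
       -1.61551296e+00, -3.33737505e-01]), 'joint_velocities': array([-1.07868387e-03, -1.58929996e-03,  1.92871738e-03,  1.81948542e-03,
        6.22007124e-05,  1.09003703e-03]), 'joint_efforts': array([-2.86706883e-03, -3.68611801e+01,  3.47695005e+01,  6.93636015e+00,
       -4.32912202e-03, -2.14777793e-05]), 'ee_pos': array([ 0.24832309, -0.5459201 ,  0.23047775]), 'tool_rot': array([-2.11773217e-01,  9.77318568e-01,  6.86053820e-04, -2.26433132e-04]), 'ft_force': array([-0.38344864,  1.03486593, -0.59297939]), 'ft_torque': array([0.00343552, 0.00242371, 0.01608126]), 'gripper_force': 0.0, 'grip_width': 0.08567999579965911}
```

View pics/scene0.png

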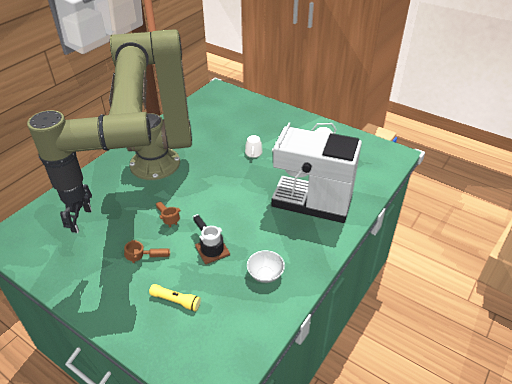

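View pics/top0.png

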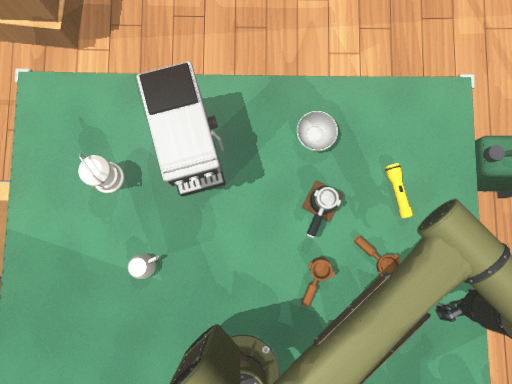

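The scene view shows the machine at (315,170), the portafilter at (208,238) and brown look-alikes at (168,213) and (140,252). In the top view the machine is at (185,130), with its front near (200,180), and the portafilter rim is at (326,198) with its handle at (315,227). Next I'll zoom in on these.

```bash
python3 - <<'E'
import cv2,numpy as np,pickle
d=pickle.load(open("d0.pkl","rb"))
def crop(n,x,y,w,h,k):
    c=d[n]["color"][y:y+h,x:x+w,::-1]; c=cv2.resize(c,None,fx=k,fy=k,interpolation=cv2.INTER_CUBIC)
    for i in range(0,w,10): cv2.putText(c,str(x+i),(i*k,8),0,.3,(0,0,255),1); cv2.line(c,(i*k,0),(i*k,c.shape[0]),(0,0,255) ,1) if i%20==0 else 0
    for j in range(0,h,10): cv2.putText(c,str(y+j),(0,j*k+4),0,.3,(255,0,0),1); cv2.line(c,(0,j*k),(c.shape[1],j*k),(255,0,0),1) if j%20==0 else 0
    return c
a=crop("top",130,55,100,150,4); b=crop("top",295,175,60,70,6); 
o=np.zeros((600,800,3),np.uint8); o[:600,:400]=a; o[:420,420:780]=b; cv2.imwrite("pics/c1.png",o)
a=crop("scene",265,120,100,100,6); b=crop("scene",185,210,50,60,4)
o=np.zeros((600,800,3),np.uint8); o[:600,:600]=a; o[:240,600:800]=b; cv2.imwrite("pics/c2.png",o)
E
```

```text
(no output)
```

View pics/c1.png

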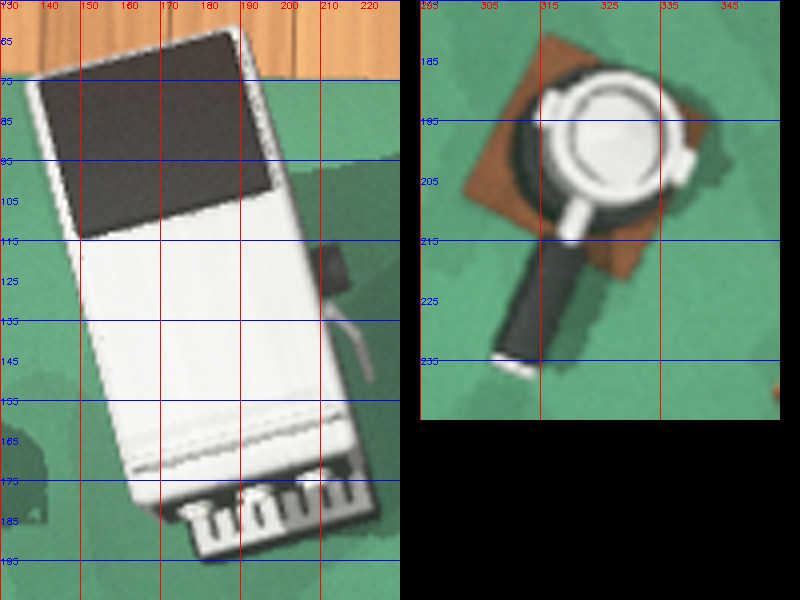

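View pics/c2.png

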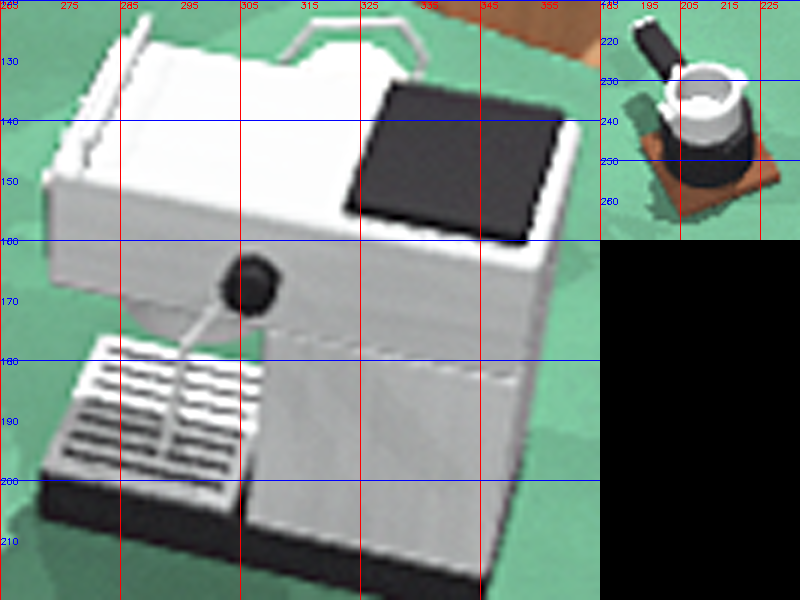

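The top crop gives me the machine's roof corners, the tray front, and the rim, lugs and handle. The scene crop gives the machine's right side and the bell under the head. I'll fit both poses from these.

```bash
cat > h.py <<'E'
import numpy as np,cv2,pickle
from scipy.optimize import least_squares
def proj(c,P):
    T=np.linalg.inv(c["T"]);K=np.array([[c["fx"],0,c["cx"]],[0,c["fy"],c["cy"]],[0,0,1]])
    return cv2.projectPoints(np.asarray(P,float).reshape(-1,1,3),cv2.Rodrigues(T[:3,:3])[0],T[:3,3],K,np.array(c["D"]))[0].reshape(-1,2)
def place(p,P):
    c,s=np.cos(p[2]),np.sin(p[2]);P=np.asarray(P,float)
    return np.c_[p[0]+c*P[:,0]-s*P[:,1],p[1]+s*P[:,0]+c*P[:,1],P[:,2]]
def fit(d,obs,p0):
    f=lambda p:np.concatenate([(proj(d[n],place(p,[a for a,_ in o]))-[b for _,b in o]).ravel() for n,o in obs.items()])
    r=least_squares(f,p0,loss="soft_l1");return r.x,f(r.x).reshape(-1,2)
E
python3 - <<'E'
from h import *
d=pickle.load(open("d0.pkl","rb"))
M={"top":[((.215,.075,.3),(136.2,75)),((.215,-.075,.3),(189,61.7)),((-.082,.075,.3),(163.2,180.7)),((-.082,-.075,.3),(218.5,168)),((-.085,.075,0),(180,195)),((-.085,-.075,0),(224.5,184))],
"scene":[((.215,-.075,.3),(355,164.7)),((.215,.075,.3),(361.7,140.3)),((-.082,-.075,.3),(273.3,150)),((-.082,-.075,.205),(273.3,167.2)),((.215,-.075,0),(345.5,220)),((-.085,-.075,0),(271.7,206)),((-.085,-.075,.05),(272,198.3))]}
p,r=fit(d,M,[.5,.2,.26]);print("machine",p.round(4),np.degrees(p[2]));print(r.round(1).tolist())
P={"top":[((0,0,.1),(327.5,197.5)),((-.124,0,.07),(311,235.5)),((0,.04,.0835),(316.3,193)),((0,-.04,.0835),(338.8,202.5))],
"scene":[((0,0,.1),(212,232)),((-.124,0,.07),(196,217))]}
p,r=fit(d,P,[.45,-.2,-.4]);print("pf",p.round(4),np.degrees(p[2]));print(r.round(1).tolist())
E
```

```text
machine [0.6382 0.1597 0.2808] 16.090689188739685
[[-2.2, -2.2], [0.8, -3.2], [-1.1, 0.5], [0.7, -2.2], [0.3, 1.6], [0.8, 0.3], [0.4, -1.5], [0.8, -1.8], [-0.3, -3.0], [-0.8, 0.0], [-0.4, 3.2], [-0.7, 0.2], [-0.9, -1.1]]
pf [ 0.5275 -0.2489 -0.3929] -22.513481566125176
[[0.4, -0.6], [-0.1, -0.1], [-1.7, -0.6], [0.4, 0.2], [-1.0, -0.3], [-0.5, -0.4]]
```

Request:
{"fn": "servo_tool", "kwargs": {
  "increments": [
    [-0.046, 0.013, 0, 0, 1],
    [-0.046, 0.013, 0, 0, 1],
    [-0.046, 0.013, 0, 0, 1],
    [-0.046, 0.013, 0, 0, 1],
    [-0.046, 0.013, 0, 0, 1]
  ]
}}

```text
time_s: 0.65
ee_pos: [0.432, -0.3902, 0.2312]
tool_rot: [-0.212, 0.977, 0.0, -0.0]
ft_force: [0.1, -1.4, 0.6]
grip_width: 0.0853
gripper_force: 0.0
```

Request:
{"fn": "servo_tool", "kwargs": {
  "increments": [
    [-0.046, 0.013, 0, 0, 1],
    [-0.046, 0.013, 0, 0, 1],
    [-0.046, 0.013, 0, 0, 1],
    [0, 0, 0, 8.5, 1],
    [0, 0, 0, 8.5, 1]
  ]
}}

```text
time_s: 1.15
ee_pos: [0.5413, -0.2976, 0.2301]
tool_rot: [-0.063, 0.998, 0.0, -0.001]
ft_force: [-0.4, -1.5, -0.9]
grip_width: 0.085
gripper_force: 0.0
```

Request:
{"fn": "servo_tool", "kwargs": {
  "increments": [
    [0, 0, 0, 8.5, 1],
    [0, 0, 0, 8.5, 1],
    [0, 0, 0, 8, 1],
    [0, 0, 0, 8, 1],
    [0, 0, 0, 0, 1]
  ]
}}

```text
time_s: 1.65
ee_pos: [0.5403, -0.299, 0.2309]
tool_rot: [0.222, 0.975, 0.0, -0.0]
ft_force: [-0.9, 0.2, -0.2]
grip_width: 0.0853
gripper_force: 0.0
```

```bash
python3 - <<'E'
from h import *
from rig import arm
s=arm.read_state();print(s["time_s"],s["joints"].round(3),s["ee_pos"].round(4),s["tool_rot"].round(4))
d=pickle.load(open("d0.pkl","rb"))
M={"top":[((.215,.075,.3),(136.2,75)),((.215,-.075,.3),(189,61.7)),((-.082,.075,.3),(163.2,180.7)),((-.082,-.075,.3),(218.5,168)),((-.085,.075,0),(180,195)),((-.085,-.075,0),(224.5,184))],
"scene":[((.215,-.075,.3),(355,164.7)),((.215,.075,.3),(361.7,140.3)),((-.082,-.075,.3),(273.3,150)),((-.082,-.075,.205),(273.3,167.2)),((.215,-.075,0),(345.5,220)),((-.085,-.075,0),(271.7,206)),((-.085,-.075,.05),(272,198.3))]}
for b in (.215,.21,.205,.2,.195):
  N={k:[((b if a[0]>0 else a[0],a[1],a[2]),q) for a,q in v] for k,v in M.items()}
  p,r=fit(d,N,[.5,.2,.26]);print(b,p.round(4),np.degrees(p[2]),(r**2).sum());
print(r.round(1).tolist())
E
```

```text
1.65 [-0.182  0.087  0.133 -0.    -1.618 -1.836] [ 0.5403 -0.299   0.2309] [ 2.216e-01  9.751e-01  1.000e-04 -4.000e-04]
0.215 [0.6382 0.1597 0.2808] 16.090689188739685 60.67638457212319
0.21 [0.6396 0.1603 0.2835] 16.245319705185626 50.33358253401126
0.205 [0.6412 0.1604 0.2793] 16.00097775584492 54.84763111071282
0.2 [0.643  0.1603 0.2756] 15.79195339138136 76.27464000936065
0.195 [0.644  0.1605 0.2773] 15.886284144507915 113.03545540650572
[[-0.4, 2.6], [2.7, 1.8], [-1.5, -1.8], [0.3, -4.3], [-0.0, -0.3], [0.5, -1.4], [-3.9, -2.1], [-3.1, -2.3], [1.1, -2.7], [0.6, 0.4], [-4.2, 2.7], [0.5, 0.6], [0.4, -0.7]]
```

Request:
{"fn": "servo_tool", "kwargs": {
  "increments": [
    [-0.04, 0, 0, 0, 1],
    [-0.04, 0, 0, 0, 1],
    [-0.04, 0, 0, 0, 1],
    [-0.04, 0, 0, 0, 1],
    [-0.04, 0, 0, 0, 1]
  ]
}}

```text
time_s: 2.15
ee_pos: [0.7218, -0.386, 0.231]
tool_rot: [0.219, 0.976, 0.0, -0.0]
ft_force: [2.1, -0.0, 0.7]
grip_width: 0.0851
gripper_force: 0.0
```

Request:
{"fn": "servo_tool", "kwargs": {
  "increments": [
    [-0.04, 0, 0, 0, 1],
    [-0.04, 0, 0, 0, 1],
    [-0.04, 0, 0, 0, 1],
    [-0.04, 0, 0, 0, 1],
    [-0.04, 0, 0, 0, 1]
  ]
}}

```text
time_s: 2.65
ee_pos: [0.8097, -0.4232, 0.1932]
tool_rot: [0.219, 0.975, -0.01, 0.031]
ft_force: [-0.2, -0.4, 1.0]
grip_width: 0.0851
gripper_force: 0.0
```

```bash
python3 - <<'E'
from rig import arm
s=arm.read_state();print(s["time_s"],s["joints"].round(3),s["ee_pos"].round(4),s["tool_rot"].round(4))
E
```

```text
2.65 [-0.258  1.108  1.486  0.019 -1.886 -1.748] [ 0.8097 -0.4232  0.1932] [ 0.2187  0.9752 -0.0101  0.0312]
```

The tool tilts at the reach limit and the tilt stays, so I can lean the gripper clear of the machine's head. I'll push for more.

Request:
{"fn": "servo_tool", "kwargs": {
  "increments": [
    [-0.04, 0, -0.03, 0, 1],
    [-0.04, 0, -0.03, 0, 1],
    [-0.04, 0, -0.03, 0, 1],
    [-0.04, 0, -0.03, 0, 1],
    [-0.04, 0, -0.03, 0, 1]
  ]
}}

```text
time_s: 3.15
ee_pos: [0.825, -0.4236, 0.2978]
tool_rot: [0.219, 0.968, -0.033, 0.117]
ft_force: [-0.2, -0.2, 0.3]
grip_width: 0.0856
gripper_force: 0.0
```

```bash
cat > st.py <<'E'
from rig import arm
from scipy.spatial.transform import Rotation as R
import numpy as np
s=arm.read_state();m=R.from_quat(s["tool_rot"]).as_matrix();z=m[:,2]
print(round(s["time_s"],2),s["joints"].round(3),s["ee_pos"].round(4),"F",s["ft_force"].round(1),"w",round(s["grip_width"],4))
print("tilt",np.degrees(np.arccos(-z[2])).round(1),"lean",np.degrees(np.arctan2(z[1],z[0])).round(1),"\n",m.round(4))
E
python3 st.py
```

```text
3.15 [-0.237  1.008  1.492  0.064 -1.818 -1.756] [ 0.825  -0.4236  0.2978] F [-0.2 -0.2  0.3] w 0.0856
tilt 13.9 lean -28.5 
 [[-0.8766  0.4322  0.2117]
 [ 0.4167  0.9017 -0.1151]
 [-0.2407 -0.0127 -0.9705]]
```

Request:
{"fn": "servo_tool", "kwargs": {
  "increments": [
    [-0.04, 0, -0.03, 0, 1],
    [-0.04, 0, -0.03, 0, 1],
    [-0.04, 0, -0.03, 0, 1],
    [-0.04, 0, -0.03, 0, 1],
    [-0.04, 0, -0.03, 0, 1]
  ]
}}

```text
time_s: 3.65
ee_pos: [0.8258, -0.4168, 0.4001]
tool_rot: [0.217, 0.956, -0.054, 0.192]
ft_force: [0.8, 0.8, -0.2]
grip_width: 0.0856
gripper_force: 0.0
```

```bash
python3 st.py
```

```text
3.65 [-0.212  0.911  1.491  0.112 -1.763 -1.761] [ 0.8258 -0.4168  0.4001] F [ 0.8  0.8 -0.2] w 0.0856
tilt 23.0 lean -28.5 
 [[-0.8328  0.4346  0.3428]
 [ 0.3931  0.9004 -0.1863]
 [-0.3896 -0.0204 -0.9207]]
```

Request:
{"fn": "servo_tool", "kwargs": {
  "increments": [
    [-0.04, 0, -0.03, 0, 1],
    [-0.04, 0, -0.03, 0, 1],
    [-0.04, 0, -0.03, 0, 1],
    [-0.04, 0, -0.03, 0, 1],
    [-0.04, 0, -0.03, 0, 1]
  ]
}}

```text
time_s: 4.15
ee_pos: [0.8092, -0.4016, 0.5129]
tool_rot: [0.212, 0.937, -0.074, 0.266]
ft_force: [0.3, 0.1, 0.3]
grip_width: 0.0851
gripper_force: 0.0
```

Request:
{"fn": "servo_tool", "kwargs": {
  "increments": [
    [-0.04, 0, -0.03, 0, 1],
    [-0.04, 0, -0.03, 0, 1],
    [-0.04, 0, -0.03, 0, 1],
    [-0.04, 0, -0.03, 0, 1],
    [-0.04, 0, -0.03, 0, 1]
  ]
}}

```text
time_s: 4.65
ee_pos: [0.7694, -0.377, 0.6301]
tool_rot: [0.206, 0.915, -0.093, 0.335]
ft_force: [0.1, 0.4, 0.6]
grip_width: 0.0854
gripper_force: 0.0
```

```bash
python3 st.py
```

```text
4.65 [-0.135  0.683  1.49   0.231 -1.697 -1.768] [ 0.7694 -0.377   0.6301] F [0.1 0.4 0.6] w 0.0854
tilt 40.6 lean -28.2 
 [[-0.6911  0.4391  0.5741]
 [ 0.315   0.8979 -0.3075]
 [-0.6505 -0.0317 -0.7588]]
```

Request:
{"fn": "servo_tool", "kwargs": {
  "increments": [
    [-0.04, 0, -0.03, 0, 1],
    [-0.04, 0, -0.03, 0, 1],
    [-0.04, 0, -0.03, 0, 1]
  ]
}}

```text
time_s: 4.95
ee_pos: [0.7761, -0.3687, 0.4417]
tool_rot: [0.186, 0.967, -0.11, 0.133]
ft_force: [17.3, -0.9, -24.5]
grip_width: 0.0856
gripper_force: 0.0
```

```bash
cat >> st.py <<'E'
import sys
if len(sys.argv)>3:  # target grasp point (world) -> tool-frame shift, TCP 19 mm ahead of grasp
    g=np.array([float(v) for v in sys.argv[1:4]]); t=g+.019*z; print("tcp target",t.round(4),"shift",(m.T@(t-s["ee_pos"])).round(4))
E
python3 st.py 0.428 -0.208 0.2
```

```text
4.95 [-0.122  0.872  1.484  0.25  -1.915 -1.712] [ 0.7761 -0.3687  0.4417] F [ 17.3  -0.9 -24.5] w 0.0856
tilt 19.9 lean -50.3 
 [[-0.8951  0.3895  0.2171]
 [ 0.3311  0.9066 -0.2616]
 [-0.2987 -0.1623 -0.9404]]
tcp target [ 0.4321 -0.213   0.1821] shift [0.4369 0.0494 0.1287]
```

Request:
{"fn": "servo_tool", "kwargs": {
  "increments": [
    [0, 0, 0, 0, 1]
  ]
}}

```text
time_s: 5.05
ee_pos: [0.7787, -0.368, 0.431]
tool_rot: [0.185, 0.969, -0.108, 0.126]
ft_force: [13.9, -2.5, -19.9]
grip_width: 0.0855
gripper_force: 0.0
```

```bash
python3 st.py 0.428 -0.208 0.2
```

```text
5.05 [-0.122  0.876  1.472  0.246 -1.915 -1.713] [ 0.7787 -0.368   0.431 ] F [ 13.9  -2.5 -19.9] w 0.0855
tilt 19.1 lean -51.6 
 [[-0.9001  0.3852  0.2034]
 [ 0.3309  0.9083 -0.2561]
 [-0.2834 -0.1633 -0.945 ]]
tcp target [ 0.4319 -0.2129  0.182 ] shift [0.434  0.0479 0.125 ]
```

Request:
{"fn": "servo_tool", "kwargs": {
  "increments": [
    [0, 0, 0, 0, 1],
    [0, 0, 0, 0, 1]
  ]
}}

```text
time_s: 5.25
ee_pos: [0.7294, -0.3671, 0.5517]
tool_rot: [0.196, 0.953, -0.109, 0.202]
ft_force: [-5.5, -0.5, 5.8]
grip_width: 0.0858
gripper_force: 0.0
```

```bash
python3 st.py; python3 - <<'E'
from rig import arm
import cv2,numpy as np
print(arm.read_state()["joint_velocities"].round(3))
cv2.imwrite("pics/s1.png",np.hstack([cv2.resize(arm.get_image(n)["color"],(400,300))for n in("scene","top")])[:,:,::-1])
E
```

```text
5.25 [-0.124  0.741  1.492  0.261 -1.912 -1.713] [ 0.7294 -0.3671  0.5517] F [-5.5 -0.5  5.8] w 0.0858
tilt 26.6 lean -40.0 
 [[-0.8414  0.4179  0.3428]
 [ 0.3294  0.8993 -0.2877]
 [-0.4285 -0.1291 -0.8943]]
[-0.008 -0.347 -0.002  0.021 -0.008  0.001]
```

View pics/s1.png

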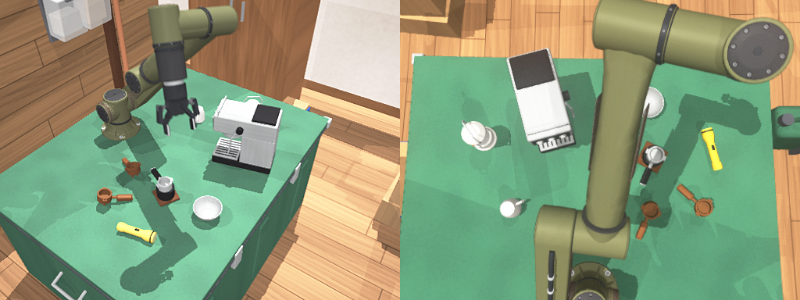

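The picture shows the arm free in the air above the table. It touches nothing and the objects are undisturbed. I'll let it settle.

Request:
{"fn": "servo_tool", "kwargs": {
  "increments": [
    [0, 0, 0, 0, 1],
    [0, 0, 0, 0, 1],
    [0, 0, 0, 0, 1]
  ]
}}

```text
time_s: 5.65
ee_pos: [0.7227, -0.3649, 0.5656]
tool_rot: [0.195, 0.952, -0.106, 0.212]
ft_force: [0.0, 0.5, -0.9]
grip_width: 0.0854
gripper_force: 0.0
```

```bash
python3 st.py 0.428 -0.208 0.2
```

```text
5.65 [-0.124  0.722  1.491  0.256 -1.912 -1.713] [ 0.7227 -0.3649  0.5656] F [ 0.   0.5 -0.9] w 0.0854
tilt 27.4 lean -38.3 
 [[-0.8339  0.4171  0.3615]
 [ 0.327   0.901  -0.2852]
 [-0.4447 -0.1196 -0.8877]]
tcp target [ 0.4349 -0.2134  0.1831] shift [0.4596 0.0622 0.1923]
```

Request:
{"fn": "servo_tool", "kwargs": {
  "increments": [
    [0.025, 0.02, 0.017, 0, 1],
    [0.025, 0.02, 0.017, 0, 1],
    [0.025, 0.02, 0.017, 0, 1],
    [0.025, 0.02, 0.017, 0, 1],
    [0.025, 0.02, 0.017, 0, 1]
  ]
}}

```text
time_s: 6.15
ee_pos: [0.7671, -0.2815, 0.5032]
tool_rot: [0.2, 0.962, -0.095, 0.159]
ft_force: [1.0, -1.2, -0.4]
grip_width: 0.0854
gripper_force: 0.0
```

Request:
{"fn": "servo_tool", "kwargs": {
  "increments": [
    [0.025, 0.02, 0.017, 0, 1],
    [0.025, 0.02, 0.017, 0, 1],
    [0.025, 0.02, 0.017, 0, 1],
    [0.025, 0.02, 0.017, 0, 1],
    [0.025, 0.02, 0.017, 0, 1]
  ]
}}

```text
time_s: 6.65
ee_pos: [0.7994, -0.183, 0.4482]
tool_rot: [0.205, 0.968, -0.089, 0.114]
ft_force: [-0.0, -0.6, 0.1]
grip_width: 0.0855
gripper_force: 0.0
```

```bash
python3 st.py
```

```text
6.65 [ 0.113  0.862  1.491  0.267 -2.022 -1.962] [ 0.7994 -0.183   0.4482] F [-0.  -0.6  0.1] w 0.0855
tilt 16.6 lean -49.9 
 [[-0.8904  0.4166  0.1837]
 [ 0.3764  0.9005 -0.2179]
 [-0.2561 -0.1249 -0.9585]]
```

Request:
{"fn": "servo_tool", "kwargs": {
  "increments": [
    [0.04, 0, 0, 0, 1],
    [0.04, 0, 0, 0, 1],
    [0.04, 0, 0, 0, 1],
    [0.04, 0, 0, 0, 1],
    [0.04, 0, 0, 0, 1]
  ]
}}

```text
time_s: 7.15
ee_pos: [0.7179, -0.1168, 0.4989]
tool_rot: [0.21, 0.972, -0.085, 0.061]
ft_force: [0.2, 0.9, -0.3]
grip_width: 0.0857
gripper_force: 0.0
```

```bash
python3 st.py
```

```text
7.15 [ 0.205  0.777  1.49   0.261 -2.224 -2.036] [ 0.7179 -0.1168  0.4989] F [ 0.2  0.9 -0.3] w 0.0857
tilt 12.1 lean -66.5 
 [[-0.9044  0.4185  0.0832]
 [ 0.3976  0.8973 -0.1917]
 [-0.1549 -0.1402 -0.9779]]
```

Request:
{"fn": "servo_tool", "kwargs": {
  "increments": [
    [0.04, 0, 0.02, 0, 1],
    [0.04, 0, 0.02, 0, 1],
    [0.04, 0, 0.02, 0, 1],
    [0.04, 0, 0.02, 0, 1],
    [0.04, 0, 0.02, 0, 1]
  ]
}}

```text
time_s: 7.65
ee_pos: [0.6701, -0.0697, 0.4906]
tool_rot: [0.212, 0.973, -0.086, 0.024]
ft_force: [2.1, 0.9, 1.4]
grip_width: 0.0856
gripper_force: 0.0
```

```bash
python3 st.py
```

```text
7.65 [ 0.28   0.504  1.065  0.21  -2.161 -2.166] [ 0.6701 -0.0697  0.4906] F [2.1 0.9 1.4] w 0.0856
tilt 10.3 lean -86.8 
 [[-0.9086  0.4176  0.0098]
 [ 0.4094  0.8949 -0.1777]
 [-0.083  -0.1575 -0.984 ]]
```

Request:
{"fn": "servo_tool", "kwargs": {
  "increments": [
    [0.02, 0, 0, 0, 1],
    [0.02, 0, 0, 0, 1],
    [0.02, 0, 0, 0, 1],
    [0, 0, 0, 0, 1],
    [0, 0, 0, 0, 1]
  ]
}}

```text
time_s: 8.15
ee_pos: [0.6135, -0.0464, 0.4895]
tool_rot: [0.212, 0.973, -0.085, 0.026]
ft_force: [-0.7, -0.7, -0.4]
grip_width: 0.0852
gripper_force: 0.0
```

```bash
python3 st.py
```

```text
8.15 [ 0.346  0.274  0.76   0.199 -2.096 -2.25 ] [ 0.6135 -0.0464  0.4895] F [-0.7 -0.7 -0.4] w 0.0852
tilt 10.2 lean -85.6 
 [[-0.9085  0.4178  0.0137]
 [ 0.409   0.8952 -0.1767]
 [-0.0861 -0.155  -0.9842]]
```

```bash
cat > kin.py <<'E'
import numpy as np
from scipy.optimize import least_squares
from scipy.spatial.transform import Rotation as R
Q=np.array([[-.81030,.04073,.08403,-.0003,-1.61551,-.33374],[-.182,.087,.133,0,-1.618,-1.836],[-.258,1.108,1.486,.019,-1.886,-1.748],[-.237,1.008,1.492,.064,-1.818,-1.756],[-.212,.911,1.491,.112,-1.763,-1.761],[-.135,.683,1.490,.231,-1.697,-1.768],[-.124,.722,1.491,.256,-1.912,-1.713],[.113,.862,1.491,.267,-2.022,-1.962],[.205,.777,1.49,.261,-2.224,-2.036],[.346,.274,.76,.199,-2.096,-2.25]])
P=np.array([[.2483,-.5459,.2305],[.5403,-.299,.2309],[.8097,-.4232,.1932],[.825,-.4236,.2978],[.8258,-.4168,.4001],[.7694,-.377,.6301],[.7227,-.3649,.5656],[.7994,-.183,.4482],[.7179,-.1168,.4989],[.6135,-.0464,.4895]])
Z=np.array([[0,0,-1],[0,0,-1],[.0564,-.0334,-.998],[.2117,-.1151,-.9705],[.3428,-.1863,-.9207],[.5741,-.3075,-.7588],[.3615,-.2852,-.8877],[.1837,-.2179,-.9585],[.0832,-.1917,-.9779],[.0137,-.1767,-.9842]])
def fk(q,k,full=False):
    d,h,L1,L2,o,Lt,x0,y4,s4=k[0],k[1],k[2],k[3],k[4],k[5],k[6],k[7],k[8]
    B=R.from_euler('z',q[0]); A=B*R.from_euler('y',q[1]); F=A*R.from_euler('y',-q[2]); W=F*R.from_euler('x',s4*q[3]); T=W*R.from_euler('y',-q[4])
    # tool along +x of T
    sh=B.apply([x0,-d,h]); el=sh+A.apply([0,0,L1]); wr=el+F.apply([L2,y4,o]); tcp=wr+T.apply([Lt,0,0])
    X=T*R.from_euler('x',k[9]*q[5]+k[10])  # tool roll
    return (tcp,X,wr,el,sh) if full else (tcp,T.apply([1,0,0]))
def res(k):
    r=[]
    for q,p,z in zip(Q,P,Z):
        t,a=fk(q,k); r+=list(t-p)+list(.2*(a-z))
    return r
def load():
    best=None
    for s4 in(1,-1):
        f=lambda k:res(list(k)+[s4,0,0])
        s=least_squares(f,[.2,.35,.4,.4,0,.25,0,0])
        if best is None or s.cost<best[0]: best=(s.cost,list(s.x)+[s4])
    return best
if __name__=="__main__":
    c,k=load();print(c,np.round(k,4));print(np.abs(np.array(res(k+[0,0])).reshape(-1,6)).max(1).round(4))
E
python3 kin.py
```

```text
0.000361569468019781 [-1.555   0.0817  0.4262  0.6354  0.0398  0.3451 -0.0845 -1.7486 -1.    ]
[0.0029 0.0027 0.0058 0.0072 0.0065 0.0075 0.0032 0.0139 0.0052 0.0053]
```

```bash
python3 - <<'E'
import kin,numpy as np
from scipy.optimize import least_squares
from scipy.spatial.transform import Rotation as R
Rr=lambda a,t:R.from_euler(a,t)
def chain(q,L,wt,s):
    # L: y1,h,x1 | L1 | L2,o | after j4 offset(3) | after j5 offset x(3)
    B=Rr('z',q[0]);A=B*Rr('y',q[1]);F=A*Rr('y',-q[2])
    p=B.apply(L[0:3])+A.apply([0,0,L[3]])+F.apply([L[4],0,L[5]])
    if wt=='A': W=F*Rr('x',s*q[3]);T=W*Rr('y',-q[4])
    if wt=='B': W=F*Rr('y',s*q[3]);T=W*Rr('z',q[4])          # UR like
    if wt=='C': W=F*Rr('z',s*q[3]);T=W*Rr('y',-q[4])
    return p+W.apply(L[6:9])+T.apply(L[9:12]),T.apply(L[12:15])
for wt in 'ABC':
  for s in(1,-1):
    f=lambda L:np.concatenate([np.r_[t-p,.2*(a-z)] for q,p,z in zip(kin.Q,kin.P,kin.Z) for t,a in [chain(q,L,wt,s)]]+[1e-3*np.array(L[:12])])
    r=least_squares(f,[0,-.2,.2,.43,.4,0,0,0,0,.3,0,0,1,0,0]);print(wt,s,r.cost,np.abs(f(r.x)[:60]).max(),r.x.round(3))
E
```

```text
A 1 0.0077644798021804864 0.04779057866909462 [ 0.022 -0.534  0.173  0.392  0.256 -0.562  0.256  0.167  0.547  0.341
  0.167  0.017  0.95  -0.247 -0.021]
A -1 9.400549584226795e-07 0.00042373338862300436 [ 0.002  0.004  0.155  0.4    0.275 -0.001  0.275 -0.1   -0.     0.346
 -0.1    0.     1.     0.     0.   ]
B 1 0.008971296365735595 0.04832430566785628 [ 0.026  0.045  0.191  0.385  0.79  -0.3   -0.463  0.045 -0.032  0.289
  0.196 -0.032  0.181 -0.091 -0.964]
B -1 0.022998249393879434 0.0775276895785984 [ 0.168  0.028  0.34   0.336 -0.477 -0.473  0.667  0.028  0.008  0.256
  0.182  0.008  0.272 -0.317 -0.859]
C 1 0.002187083034785543 0.028877317026156535 [-0.083 -0.204  0.057  0.434  0.771  0.029 -0.098  0.002  0.029  0.35
  0.002 -0.038  0.995 -0.071 -0.025]
C -1 0.004483917716823375 0.03647316301994919 [-0.081 -0.298  0.048  0.435  0.216  0.04   0.452  0.051  0.04   0.363
  0.051 -0.034  0.974 -0.176  0.025]
```

```bash
cat > sim.py <<'E'
import numpy as np
from scipy.optimize import least_squares
from scipy.spatial.transform import Rotation as R
Rr=lambda a,t:R.from_euler(a,t)
lo=np.array([-2.56,-1.29,-1.08,-3.29,-2.81,-2.99]);hi=np.array([2.56,2.01,1.491,1.98,-.18,2.99]);vm=.07*np.array([2.57,2.57,3.01,3.14,3.14,3.14])
def raw(q):
    B=Rr('z',q[0]);A=B*Rr('y',q[1]);F=A*Rr('y',-q[2]);W=F*Rr('x',-q[3]);T=W*Rr('y',-q[4])
    wr=np.array([0,0,.155])+A.apply([0,0,.4])+F.apply([.55,0,0])+W.apply([0,-.2,0])
    return wr+T.apply([.346,0,0]),T,wr
S6,C6,M6=1,0,None
def fk(q):
    p,T,_=raw(q);return p,T*Rr('x',S6*q[5])*M6
q0=np.array([-.81030,.04073,.08403,-.0003,-1.61551,-.33374]);r0=R.from_quat([-.21177,.97732,.0007,-.0002])
q1=np.array([-.182,.087,.133,0,-1.618,-1.836]);r1=R.from_quat([.2216,.9751,.0001,-.0004])
best=9
for s in(1,-1):
    m=(raw(q0)[1]*Rr('x',s*q0[5])).inv()*r0
    e=((raw(q1)[1]*Rr('x',s*q1[5])*m).inv()*r1).magnitude()
    if e<best: best,S6,M6=e,s,m
def err(q,p,r,w):
    a,b=fk(q);return np.r_[a-p,w*(r.inv()*b).as_rotvec()]
def ik(q,p,r,w=.3,n=20,lam=.02,mode="dls"):
    if mode=="ls": return least_squares(err,np.clip(q,lo+1e-6,hi-1e-6),bounds=(lo,hi),args=(p,r,w)).x
    for _ in range(n):
        e=err(q,p,r,w);J=np.array([(err(q+1e-5*d,p,r,w)-e)/1e-5 for d in np.eye(6)]).T
        q=np.clip(q-J.T@np.linalg.solve(J@J.T+lam**2*np.eye(6),e),lo,hi)
    return q
def row(q,c,w,mode,keep=None,n=20,lam=.02):
    p,r=fk(q) if keep is None else keep
    p2=p+r.apply(c[:3]);r2=r*Rr('z',np.radians(c[3]))
    qn=ik(q,p2,r2,w,n,lam,mode);s=min(1,(vm/np.maximum(np.abs(qn-q),1e-9)).min())
    return q+s*(qn-q),(p2,r2)
def show(q):
    p,r=fk(q);z=r.as_matrix()[:,2];return p.round(3),np.degrees(np.arccos(-z[2])).round(1),np.degrees(np.arctan2(z[1],z[0])).round(0),q.round(3)
if __name__=="__main__":
    print("roll fit",best)
    for mode,w,n,lam in(("ls",.3,0,0),("ls",1,0,0),("ls",.1,0,0),("dls",.3,1,.05),("dls",1,1,.05),("dls",1,1,.1),("dls",.3,20,.02)):
        q=q1.copy();o=[]
        for i in range(33):
            q,_=row(q,[-.04,0,0 if i<10 else -.03,0],w,mode,None,max(n,1),lam)
            if i in(4,9,14,19,24,29,32): t=show(q);o.append((t[0].tolist(),float(t[1]),float(t[2])))
        print(mode,w,n,lam,o)
E
time python3 sim.py
```

```text
roll fit 0.00048761444057102686
ls 0.3 0 0 [([0.718, -0.389, 0.233], 0.1, 170.0), ([0.835, -0.442, 0.222], 10.6, -29.0), ([0.888, -0.46, 0.382], 31.6, -29.0), ([0.888, -0.449, 0.573], 49.9, -29.0), ([0.835, -0.41, 0.767], 65.9, -29.0), ([0.737, -0.346, 0.947], 80.2, -29.0), ([0.66, -0.298, 1.043], 88.1, -29.0)]
ls 1 0 0 [([0.718, -0.389, 0.233], 0.1, 170.0), ([0.796, -0.421, 0.196], 1.8, -30.0), ([0.794, -0.412, 0.262], 5.8, -29.0), ([0.787, -0.401, 0.326], 9.9, -29.0), ([0.776, -0.39, 0.389], 13.9, -29.0), ([0.761, -0.377, 0.451], 18.0, -29.0), ([0.75, -0.369, 0.487], 20.4, -28.0)]
ls 0.1 0 0 [([0.718, -0.389, 0.233], 0.1, 170.0), ([0.868, -0.459, 0.245], 17.9, -29.0), ([0.945, -0.488, 0.466], 48.0, -29.0), ([0.925, -0.464, 0.705], 70.5, -29.0), ([0.834, -0.401, 0.924], 87.7, -29.0), ([0.695, -0.31, 1.106], 101.8, -29.0), ([0.594, -0.246, 1.195], 109.4, -29.0)]
dls 0.3 1 0.05 [([0.706, -0.386, 0.222], 2.2, -41.0), ([0.829, -0.449, 0.171], 7.1, -44.0), ([0.857, -0.457, 0.103], 10.4, -72.0), ([0.915, -0.454, 0.162], 20.8, -54.0), ([0.965, -0.43, 0.336], 37.0, -40.0), ([0.967, -0.379, 
[... 275 characters left out ...]
52, -0.318, -0.204], 100.8, 169.0), ([0.456, -0.316, -0.201], 100.9, 170.0)]
dls 1 1 0.1 [([0.688, -0.374, 0.213], 0.6, -43.0), ([0.797, -0.424, 0.181], 2.2, -37.0), ([0.778, -0.411, 0.155], 5.4, -175.0), ([0.752, -0.396, 0.09], 15.2, 177.0), ([0.729, -0.381, 0.025], 24.0, 177.0), ([0.707, -0.367, -0.038], 31.7, 177.0), ([0.694, -0.359, -0.074], 35.9, 177.0)]
dls 0.3 20 0.02 [([0.718, -0.389, 0.233], 0.1, 170.0), ([0.616, -0.381, -0.098], 47.6, 167.0), ([0.474, -0.332, -0.165], 101.5, 174.0), ([0.473, -0.299, -0.248], 93.0, 178.0), ([0.501, -0.262, -0.234], 92.9, -178.0), ([0.527, -0.21, -0.309], 81.7, -170.0), ([0.564, -0.183, -0.347], 72.2, -164.0)]
real	0m4.718s
user	0m5.267s
sys	0m0.120s
```

```bash
cat > plan.py <<'E'
from sim import *
W=.55
def go(q,tp,yaw=0,step=.045,verbose=True):
    """rows (tool frame) to take TCP to tp with yaw deg, straight line"""
    p,r=fk(q);n=int(np.ceil(max(np.linalg.norm(np.array(tp)-p)/step,abs(yaw)/8.5)));rows=[]
    for i in range(n):
        p,r=fk(q);d=r.inv().apply((np.array(tp)-p)/(n-i));c=[*d.round(3),round(yaw/n,1)]
        q,_=row(q,c,W,"ls");rows.append(c)
    if verbose:
        for i in range(0,n,5): print([[float(v) for v in c]+[1] for c in rows[i:i+5]])
    return q
def push(q,d,n):  # world-direction d (m per row), tool-frame rows
    for _ in range(n):
        p,r=fk(q);q,_=row(q,[*r.inv().apply(d),0],W,"ls")
    return q
E
python3 - <<'E'
from plan import *
q=np.array([.346,.274,.76,.199,-2.096,-2.25]);print(show(q))
q=go(q,[.22,-.025,.70],-180,verbose=False);print(show(q))
for d in([0,0,.03],[-.545*.03,-.84*.03,0],[-.545*.02,-.84*.02,.02]):
    qq=q
    for i in range(4): qq=push(qq,d,3);print(d,show(qq))
print('---inner')
f=np.array([np.cos(2.5),np.sin(2.5),0]);rt=np.array([f[1],-f[0],0])
q=np.array([2.5,-1.1,-.6,0,-1.571-.5,-1.3]);print(show(q))
for d in(-.03*f,-.02*f-[0,0,.02],-.02*f+[0,0,.02]):
    qq=q
    for i in range(5): qq=push(qq,d,3);print(d.round(3),show(qq))
E
```

```text
(array([ 0.613, -0.05 ,  0.491]), np.float64(10.2), np.float64(-86.0), array([ 0.346,  0.274,  0.76 ,  0.199, -2.096, -2.25 ]))
(array([ 0.221, -0.025,  0.699]), np.float64(10.2), np.float64(-85.0), array([ 1.266, -0.315,  0.766,  0.205, -2.81 ,  0.07 ]))
[0, 0, 0.03] (array([ 0.249, -0.037,  0.753]), np.float64(10.9), np.float64(-73.0), array([ 0.992,  0.007,  1.155,  0.461, -2.81 ,  0.589]))
[0, 0, 0.03] (array([ 0.246, -0.046,  0.772]), np.float64(13.3), np.float64(-63.0), array([ 0.95 ,  0.152,  1.351,  0.679, -2.81 ,  0.846]))
[0, 0, 0.03] (array([ 0.228, -0.048,  0.783]), np.float64(15.5), np.float64(-59.0), array([ 1.037,  0.137,  1.341,  0.8  , -2.808,  0.877]))
[0, 0, 0.03] (array([ 0.212, -0.051,  0.793]), np.float64(17.7), np.float64(-56.0), array([ 1.13 ,  0.114,  1.313,  0.912, -2.804,  0.893]))
[-0.01635, -0.025199999999999997, 0] (array([ 0.195, -0.108,  0.694]), np.float64(9.9), np.float64(-87.0), array([ 1.108, -0.413,  0.687,  0.265, -2.81 ,  0.285]))
[-0.01635, -0.025199999999999997, 0] (array([ 0.146, -0.183,  0.694]), np.float64(9.9), np.float64(-86.0), array([ 0
[... 2760 characters left out ...]
067, 0.2  , 0.314]), np.float64(0.0), np.float64(-55.0), array([ 2.5  , -1.149, -0.479, -0.   , -2.241, -1.3  ]))
[ 0.016 -0.012  0.02 ] (array([0.115, 0.164, 0.374]), np.float64(0.0), np.float64(-55.0), array([ 2.5  , -1.158, -0.331, -0.   , -2.398, -1.3  ]))
[ 0.016 -0.012  0.02 ] (array([0.163, 0.128, 0.434]), np.float64(0.0), np.float64(-55.0), array([ 2.5  , -1.133, -0.157, -0.   , -2.547, -1.3  ]))
[ 0.016 -0.012  0.02 ] (array([0.211, 0.092, 0.494]), np.float64(0.0), np.float64(-55.0), array([ 2.5  , -1.077,  0.045, -0.   , -2.693, -1.3  ]))
[ 0.016 -0.012  0.02 ] (array([0.254, 0.055, 0.552]), np.float64(0.7), np.float64(64.0), array([ 2.456, -0.987,  0.255,  0.035, -2.81 , -1.223]))
```

```bash
cat > replay.py <<'E'
from plan import *
calls=[[[-.04,0,0,0]]*5]*2+[[[-.04,0,-.03,0]]*5]*4+[[[-.04,0,-.03,0]]*3,[[0,0,0,0]],[[0,0,0,0]]*2,[[0,0,0,0]]*3]+[[[.025,.02,.017,0]]*5]*2+[[[.04,0,0,0]]*5,[[.04,0,.02,0]]*5,[[.02,0,0,0]]*3+[[0,0,0,0]]*2]
meas="(.722,-.386,.231)0 (.81,-.423,.193)3.8 (.825,-.424,.298)13.9 (.826,-.417,.40)23 (.809,-.402,.513)32 (.769,-.377,.63)40.6 (.776,-.369,.442)20@-50 (.779,-.368,.431)19 (.729,-.367,.552)26.6@-40 (.723,-.365,.566)27.4@-38 (.767,-.281,.503)21 (.799,-.183,.448)16.6@-50 (.718,-.117,.499)12@-66 (.67,-.07,.49)10@-87 (.6135,-.046,.489)10@-86".split()
def run(w,acc,mode="ls",n=20,lam=.02):
    q=q1.copy();keep=None;o=[]
    for c in calls:
        for r in c:
            q,k=row(q,r,w,mode,keep,n,lam)
            if acc=="all": keep=k
            if acc=="rot": keep=(fk(q)[0],k[1])
            if acc=="pos": keep=(k[0],fk(q)[1])
        t=show(q);o.append(f"{t[0].tolist()} {t[1]}@{t[2]} j{t[3][2]}")
    return o
A=[run(.5,None),run(.5,"all"),run(.5,"rot"),run(.5,"pos")]
for m,*x in zip(meas,*A): print(m,"|"," | ".join(x))
E
python3 replay.py
```

```text
(.722,-.386,.231)0 | [0.718, -0.389, 0.233] 0.1@170.0 j0.9 | [0.718, -0.389, 0.233] 0.1@170.0 j0.9 | [0.718, -0.389, 0.233] 0.1@170.0 j0.9 | [0.718, -0.389, 0.233] 0.1@170.0 j0.9
(.81,-.423,.193)3.8 | [0.814, -0.43, 0.207] 5.8@-29.0 j1.491 | [0.824, -0.436, 0.196] 6.9@-29.0 j1.491 | [0.8, -0.423, 0.197] 2.6@-30.0 j1.491 | [0.848, -0.448, 0.215] 12.3@-29.0 j1.491
(.825,-.424,.298)13.9 | [0.84, -0.435, 0.317] 18.2@-29.0 j1.491 | [0.875, -0.456, 0.267] 20.3@-29.0 j1.491 | [0.789, -0.409, 0.244] 3.5@-29.0 j1.491 | [0.946, -0.49, 0.415] 43.7@-29.0 j1.491
(.826,-.417,.40)23 | [0.842, -0.428, 0.446] 30.2@-29.0 j1.491 | [0.929, -0.478, 0.33] 33.5@-28.0 j1.491 | [0.776, -0.396, 0.278] 3.5@-29.0 j1.491 | [0.958, -0.484, 0.661] 70.5@-29.0 j1.442
(.809,-.402,.513)32 | [0.819, -0.408, 0.586] 41.7@-29.0 j1.491 | [0.975, -0.498, 0.389] 45.7@-28.0 j1.491 | [0.764, -0.386, 0.304] 3.5@-28.0 j1.491 | [0.885, -0.43, 0.888] 89.6@-29.0 j1.377
(.769,-.377,.63)40.6 | [0.77, -0.374, 0.726] 52.9@-28.0 j1.458 | [1.01, -0.512, 0.442] 56.2@-28.0 j1.478 | [0.755, -0.377, 0.323] 3.4@-28.0 j1.491 | [0.757, -0.344, 
[... 1082 characters left out ...]
383, 0.417] 50.3@-21.0 j1.489 | [0.616, -0.103, 0.173] 0.1@170.0 j0.047 | [0.958, -0.251, 1.016] 119.3@-26.0 j1.407
(.718,-.117,.499)12@-66 | [0.729, -0.165, 0.363] 59.4@-29.0 j-0.607 | [0.981, -0.347, 0.446] 43.0@-21.0 j1.491 | [0.436, -0.017, 0.173] 0.1@170.0 j-0.42 | [1.055, -0.311, 0.869] 112.8@-25.0 j1.491
(.67,-.07,.49)10@-87 | [0.69, -0.181, 0.183] 52.0@-26.0 j-0.876 | [0.922, -0.309, 0.422] 31.5@-20.0 j1.491 | [0.27, 0.06, 0.073] 1.4@148.0 j-0.921 | [1.134, -0.384, 0.694] 103.5@-27.0 j1.459
(.6135,-.046,.489)10@-86 | [0.651, -0.172, 0.146] 50.3@-26.0 j-0.987 | [0.897, -0.295, 0.433] 28.8@-19.0 j1.491 | [0.273, 0.049, 0.073] 0.2@152.0 j-0.938 | [1.154, -0.402, 0.639] 99.3@-27.0 j1.368
```

```bash
cat > search.py <<'E'
from replay import calls,meas
from plan import *
import itertools,re
from multiprocessing import Pool
MP=np.array([eval(re.match(r"\(.*?\)",m)[0]) for m in meas])
def one(a):
    w,n,lam=a;q=q1.copy();o=[]
    try:
        for c in calls:
            for r in c: q,_=row(q,r,w,"dls",None,n,lam)
            o.append(fk(q)[0])
    except Exception: return 9,9,a
    e=np.linalg.norm(np.array(o)-MP,axis=1);return e[:6].mean(),e.mean(),a
if __name__=="__main__":
    G=list(itertools.product((.1,.2,.3,.5,.7,1),(1,3,10,30),(.003,.01,.03,.06,.1,.2,.4)))
    with Pool() as p: r=p.map(one,G)
    for x in sorted(r)[:6]: print(x)
    for x in sorted(r,key=lambda x:x[1])[:4]: print("all",x)
E
sed -i 's/^A=\[/if __name__=="__main__":\n  A=[/; s/^for m,\*x/  for m,*x/' replay.py
time timeout 400 python3 search.py
```

```text
(np.float64(0.0280096606682796), np.float64(0.15499647208794431), (0.5, 30, 0.2))
(np.float64(0.029020441225833183), np.float64(0.14468167151022068), (0.5, 10, 0.2))
(np.float64(0.03285517471684521), np.float64(0.0855172351677821), (0.7, 10, 0.4))
(np.float64(0.03979152779238049), np.float64(0.10481755502350852), (0.7, 3, 0.4))
(np.float64(0.042943109419501996), np.float64(0.16485644501440103), (0.5, 30, 0.4))
(np.float64(0.04311591637690614), np.float64(0.11603150222671284), (0.7, 30, 0.4))
all (np.float64(0.03285517471684521), np.float64(0.0855172351677821), (0.7, 10, 0.4))
all (np.float64(0.04685531523449299), np.float64(0.08585490798868022), (0.7, 1, 0.2))
all (np.float64(0.09215776954803533), np.float64(0.08714932379930967), (1, 3, 0.4))
all (np.float64(0.10005073520784025), np.float64(0.09515560915650907), (1, 1, 0.2))
real	0m57.621s
user	3m22.296s
sys	0m0.209s
```

```bash
cat > s2.py <<'E'
from replay import calls,meas
from plan import *
import itertools,re
from multiprocessing import Pool
MP=np.array([eval(re.match(r"\(.*?\)",m)[0]) for m in meas])
def jac(q,p,r,w):
    e=err(q,p,r,w);return e,np.array([(err(q+1e-5*d,p,r,w)-e)/1e-5 for d in np.eye(6)]).T
def row2(q,c,w,n,lam,lock,it,st=None):
    p,r=fk(q) if st is None else st
    p2=p+r.apply(c[:3]);r2=r*Rr('z',np.radians(c[3]))
    for k in range(1,n+1):
        a=k/n;pt=p+a*(p2-p);rt=r*Rr('z',np.radians(c[3])*a);qn=q
        for _ in range(it):
            e,J=jac(qn,pt,rt,w)
            dq=-J.T@np.linalg.solve(J@J.T+lam**2*np.eye(6),e)
            if lock:
                bad=((qn+dq>hi)|(qn+dq<lo))
                if bad.any():
                    J2=J.copy();J2[:,bad]=0;dq=-J2.T@np.linalg.solve(J2@J2.T+lam**2*np.eye(6),e)
            qn=np.clip(qn+dq,lo,hi)
        s=min(1,(vm/n/np.maximum(np.abs(qn-q),1e-9)).min());q=q+s*(qn-q)
    return q,(p2,r2)
def one(a):
    q=q1.copy();o=[]
    try:
        for c in calls:
            for r in c: q,_=row2(q,r,*a)
            o.append(fk(q)[0])
    except Exception: return 9,9,a
    e=np.linalg.norm(np.array(o)-MP,axis=1);return e[:6].mean(),e.mean(),a
if __name__=="__main__":
    G=list(itertools.product((.1,.3,.5,.7,1),(1,5),(.003,.01,.03,.06,.1,.2),(0,1),(1,4)))+list(itertools.product((.2,.4,.6,1),(1,),(.003,.01,.03,.1,.2),(1,),(15,50)))
    with Pool() as p: r=p.map(one,G,chunksize=2)
    for x in sorted(r)[:6]: print(x)
    for x in sorted(r,key=lambda x:x[1])[:6]: print("all",x)
E
time timeout 500 python3 s2.py
```

```text
(np.float64(0.006685901636461832), np.float64(0.13368227592584953), (0.6, 1, 0.2, 1, 50))
(np.float64(0.006700132843972316), np.float64(0.13423756006356383), (0.6, 1, 0.1, 1, 50))
(np.float64(0.006700742706385141), np.float64(0.13357192152748842), (0.6, 1, 0.1, 1, 15))
(np.float64(0.00734720438876477), np.float64(0.13150890042972965), (0.6, 1, 0.2, 1, 15))
(np.float64(0.008066015213730588), np.float64(0.13771917184896912), (0.6, 1, 0.03, 1, 15))
(np.float64(0.008066015213867555), np.float64(0.13771917184853943), (0.6, 1, 0.03, 1, 50))
all (np.float64(0.09286778942578434), np.float64(0.08310831998608069), (1, 1, 0.2, 1, 1))
all (np.float64(0.03130038306980985), np.float64(0.08321935184220627), (0.7, 1, 0.1, 1, 1))
all (np.float64(0.02713652338104847), np.float64(0.08534466492222299), (0.7, 5, 0.2, 1, 1))
all (np.float64(0.04685531523449299), np.float64(0.08585490798868022), (0.7, 1, 0.2, 0, 1))
all (np.float64(0.027597885010793365), np.float64(0.08780940259878832), (0.7, 5, 0.06, 1, 1))
all (np.float64(0.02731950891692012), np.float64(0.08838909781330859), (0.7, 5, 0.1, 1, 1))
real	1m36.701s
user	6m11.580s
sys	0m0.268s
```

```bash
sed -i 's/^W=.55/W=.6/' plan.py; cat > p1.py <<'E'
from plan import *
q=np.array([.346,.274,.76,.199,-2.096,-2.25])
q=go(q,[.5,.33,.36],-130);print(show(q))
pol=lambda a,r:np.array([np.cos(np.radians(a)),np.sin(np.radians(a)),0])*r
for i in range(12):
    q=push(q,pol(34,.045)+[0,0,.012],2);print(show(q))
    if i in(4,5,6,7,8):
        qb=push(q,-pol(34,.04),4);qb=push(qb,-pol(34,.04)+[0,0,.0],2)
        b=go(qb,[.40,-.36,.33],-45,verbose=False);s=show(b);print("   st2 start",s)
        for j in range(10):
            b=push(b,pol(-43,.04)+[0,0,.03],2)
            if j>4: print("      ",show(b))
E
python3 p1.py
```

```text
[[0.017, 0.02, 0.004, -8.1, 1], [0.014, 0.022, 0.004, -8.1, 1], [0.011, 0.023, 0.004, -8.1, 1], [0.007, 0.025, 0.004, -8.1, 1], [0.004, 0.026, 0.004, -8.1, 1]]
[[0.0, 0.026, 0.004, -8.1, 1], [-0.004, 0.026, 0.004, -8.1, 1], [-0.007, 0.025, 0.004, -8.1, 1], [-0.01, 0.023, 0.004, -8.1, 1], [-0.014, 0.022, 0.004, -8.1, 1]]
[[-0.017, 0.02, 0.003, -8.1, 1], [-0.019, 0.017, 0.004, -8.1, 1], [-0.021, 0.014, 0.003, -8.1, 1], [-0.023, 0.011, 0.004, -8.1, 1], [-0.025, 0.008, 0.003, -8.1, 1]]
[[-0.025, 0.004, 0.004, -8.1, 1]]
(array([0.5 , 0.33, 0.36]), np.float64(10.2), np.float64(-86.0), array([ 0.989,  0.174,  0.41 ,  0.117, -1.946, -0.692]))
(array([0.57 , 0.378, 0.383]), np.float64(10.2), np.float64(-86.0), array([ 0.941,  0.464,  0.81 ,  0.13 , -2.049, -0.627]))
(array([0.61 , 0.407, 0.399]), np.float64(10.2), np.float64(-84.0), array([ 0.921,  0.735,  1.231,  0.149, -2.192, -0.579]))
(array([0.641, 0.425, 0.387]), np.float64(9.5), np.float64(-70.0), array([ 0.91 ,  0.915,  1.491,  0.178, -2.227, -0.54 ]))
(array([0.67, 0.44, 0.37]), np.float64(9.5), np.float64(-50.0), array([ 0.901,  0.9
[... 4395 characters left out ...]
), array([-0.548,  0.715,  1.491, -0.163, -1.721,  1.521]))
       (array([ 0.696, -0.592,  0.551]), np.float64(40.5), np.float64(-18.0), array([-0.541,  0.726,  1.491, -0.141, -1.639,  1.519]))
       (array([ 0.718, -0.606,  0.561]), np.float64(44.4), np.float64(-21.0), array([-0.534,  0.739,  1.491, -0.121, -1.556,  1.516]))
(array([0.834, 0.53 , 0.3  ]), np.float64(24.9), np.float64(9.0), array([ 0.861,  1.069,  1.472,  0.278, -1.633, -0.493]))
(array([0.86 , 0.545, 0.293]), np.float64(28.4), np.float64(12.0), array([ 0.855,  1.088,  1.466,  0.292, -1.544, -0.495]))
(array([0.885, 0.559, 0.286]), np.float64(31.9), np.float64(14.0), array([ 0.849,  1.108,  1.461,  0.306, -1.454, -0.498]))
```

```bash
cat > p2.py <<'E'
from plan import *
q=np.array([.346,.274,.76,.199,-2.096,-2.25])
q=go(q,[.32,.50,.38],-150);print(show(q))
pol=lambda a,r:np.array([np.cos(np.radians(a)),np.sin(np.radians(a)),0])*r
for i in range(8):
    p,r=fk(q);print("row",r.inv().apply(pol(58,.045)+[0,0,.012]).round(3))
    q=push(q,pol(58,.045)+[0,0,.012],2);print(show(q))
    if i in(3,4,5,6):
        qb=push(q,-pol(58,.04),5)
        b=go(qb,[.40,-.36,.33],-20,verbose=False);s=show(b);print("   st2 start",s)
        for j in range(10):
            b=push(b,pol(-43,.04)+[0,0,.03],2)
            if j>6: print("      ",show(b))
E
python3 p2.py
```

```text
[[0.028, 0.022, 0.0, -8.3, 1], [0.024, 0.025, 0.0, -8.3, 1], [0.021, 0.029, 0.001, -8.3, 1], [0.016, 0.031, 0.0, -8.3, 1], [0.012, 0.033, 0.001, -8.3, 1]]
[[0.007, 0.035, 0.0, -8.3, 1], [0.001, 0.035, 0.001, -8.3, 1], [-0.004, 0.035, 0.0, -8.3, 1], [-0.009, 0.034, 0.001, -8.3, 1], [-0.013, 0.033, 0.0, -8.3, 1]]
[[-0.018, 0.03, 0.001, -8.3, 1], [-0.022, 0.027, 0.0, -8.3, 1], [-0.026, 0.024, 0.001, -8.3, 1], [-0.029, 0.02, 0.0, -8.3, 1], [-0.031, 0.015, 0.001, -8.3, 1]]
[[-0.034, 0.011, 0.0, -8.3, 1], [-0.035, 0.006, 0.001, -8.3, 1], [-0.035, 0.001, 0.0, -8.3, 1]]
(array([0.32, 0.5 , 0.38]), np.float64(10.2), np.float64(-86.0), array([ 1.375,  0.23 ,  0.536,  0.054, -2.049, -0.747]))
row [-0.015 -0.04  -0.018]
(array([0.361, 0.568, 0.403]), np.float64(10.2), np.float64(-86.0), array([ 1.335,  0.526,  0.957,  0.067, -2.171, -0.695]))
row [-0.015 -0.04  -0.018]
(array([0.382, 0.604, 0.413]), np.float64(9.8), np.float64(-83.0), array([ 1.321,  0.793,  1.378,  0.085, -2.313, -0.66 ]))
row [-0.015 -0.04  -0.018]
(array([0.402, 0.631, 0.394]), np.float64(8.0), np.float64(-68.0), array([ 1.31
[... 2269 characters left out ...]
.587]))
   st2 start (array([ 0.4 , -0.36,  0.33]), np.float64(11.4), np.float64(18.0), array([-0.447, -0.178,  0.092, -0.137, -1.694,  1.391]))
       (array([ 0.642, -0.558,  0.511]), np.float64(27.1), np.float64(-20.0), array([-0.511,  0.732,  1.491, -0.081, -1.862,  1.411]))
       (array([ 0.662, -0.573,  0.519]), np.float64(30.9), np.float64(-22.0), array([-0.508,  0.741,  1.491, -0.061, -1.785,  1.414]))
       (array([ 0.682, -0.588,  0.528]), np.float64(34.8), np.float64(-25.0), array([-0.504,  0.75 ,  1.491, -0.043, -1.706,  1.415]))
row [-0.016 -0.043 -0.005]
(array([0.494, 0.759, 0.32 ]), np.float64(14.3), np.float64(27.0), array([ 1.284,  1.011,  1.491,  0.191, -1.873, -0.581]))
```

Request:
{"fn": "servo_tool", "kwargs": {
  "increments": [
    [0.028, 0.022, 0, -8.3, 1],
    [0.024, 0.025, 0, -8.3, 1],
    [0.021, 0.029, 0.001, -8.3, 1],
    [0.016, 0.031, 0, -8.3, 1],
    [0.012, 0.033, 0.001, -8.3, 1]
  ]
}}

```text
time_s: 8.65
ee_pos: [0.5323, 0.1075, 0.4573]
tool_rot: [-0.148, 0.985, -0.089, -0.008]
ft_force: [0.8, 0.5, 0.1]
grip_width: 0.0853
gripper_force: 0.0
```

Request:
{"fn": "servo_tool", "kwargs": {
  "increments": [
    [0.007, 0.035, 0, -8.3, 1],
    [0.001, 0.035, 0.001, -8.3, 1],
    [-0.004, 0.035, 0, -8.3, 1],
    [-0.009, 0.034, 0.001, -8.3, 1],
    [-0.013, 0.033, 0, -8.3, 1]
  ]
}}

```text
time_s: 9.15
ee_pos: [0.4508, 0.2616, 0.4265]
tool_rot: [-0.488, 0.868, -0.081, -0.039]
ft_force: [0.7, -0.1, 0.3]
grip_width: 0.0855
gripper_force: 0.0
```

Request:
{"fn": "servo_tool", "kwargs": {
  "increments": [
    [-0.018, 0.03, 0.001, -8.3, 1],
    [-0.022, 0.027, 0, -8.3, 1],
    [-0.026, 0.024, 0.001, -8.3, 1],
    [-0.029, 0.02, 0, -8.3, 1],
    [-0.031, 0.015, 0.001, -8.3, 1]
  ]
}}

```text
time_s: 9.65
ee_pos: [0.3699, 0.4138, 0.3951]
tool_rot: [0.764, -0.639, 0.062, 0.065]
ft_force: [0.7, -0.2, 0.0]
grip_width: 0.0855
gripper_force: 0.0
```

Request:
{"fn": "servo_tool", "kwargs": {
  "increments": [
    [-0.034, 0.011, 0, -8.3, 1],
    [-0.035, 0.006, 0.001, -8.3, 1],
    [-0.035, 0.001, 0, -8.3, 1],
    [-0.015, -0.04, -0.018, 0, 1],
    [-0.015, -0.04, -0.018, 0, 1]
  ]
}}

```text
time_s: 10.15
ee_pos: [0.3624, 0.5722, 0.3973]
tool_rot: [0.883, -0.461, 0.047, 0.078]
ft_force: [0.7, 1.5, 2.5]
grip_width: 0.0856
gripper_force: 0.0
```

Request:
{"fn": "servo_tool", "kwargs": {
  "increments": [
    [-0.015, -0.04, -0.018, 0, 1],
    [-0.015, -0.04, -0.018, 0, 1],
    [-0.016, -0.041, -0.016, 0, 1],
    [-0.016, -0.041, -0.016, 0, 1],
    [-0.016, -0.042, -0.015, 0, 1]
  ]
}}

```text
time_s: 10.65
ee_pos: [0.4152, 0.6494, 0.3706]
tool_rot: [0.885, -0.46, 0.055, 0.036]
ft_force: [0.7, -0.8, 0.8]
grip_width: 0.0852
gripper_force: 0.0
```

```bash
python3 st.py
```

```text
10.65 [ 1.301  0.919  1.491  0.117 -2.234 -0.621] [0.4152 0.6494 0.3706] F [ 0.7 -0.8  0.8] w 0.0852
tilt 7.6 lean -60.9 
 [[ 0.5706 -0.8188  0.064 ]
 [-0.8108 -0.574  -0.1148]
 [ 0.1308  0.0136 -0.9913]]
```

Request:
{"fn": "servo_tool", "kwargs": {
  "increments": [
    [-0.016, -0.042, -0.014, 0, 1],
    [-0.016, -0.042, -0.013, 0, 1],
    [-0.016, -0.042, -0.012, 0, 1],
    [-0.016, -0.043, -0.011, 0, 1],
    [-0.016, -0.043, -0.009, 0, 1]
  ]
}}

```text
time_s: 11.15
ee_pos: [0.4623, 0.7112, 0.3316]
tool_rot: [0.887, -0.456, 0.065, -0.036]
ft_force: [0.4, 0.3, -0.2]
grip_width: 0.0854
gripper_force: 0.0
```

```bash
python3 st.py; cat > now.py <<'E'
from plan import *
from rig import arm
qn=arm.read_state()["joints"].copy();qn[2]=min(qn[2],1.4909)
pol=lambda a,r:np.array([np.cos(np.radians(a)),np.sin(np.radians(a)),0])*r
E
python3 - <<'E'
from now import *
q=qn;p,r=fk(q);print("retract row",r.inv().apply(-pol(58,.04)).round(3))
for n in(0,2,4):
    a=push(q,pol(58,.045)+[0,0,.012],n);a=push(a,-pol(58,.04),5);print(n,show(a))
    b=go(a,[.40,-.36,.33],-20,verbose=n==2);print("   st2 start",show(b))
    for j in range(11):
        b=push(b,pol(-43,.04)+[0,0,.03],2)
        if j>7: print("      ",show(b))
E
```

```text
11.15 [ 1.285  0.979  1.492  0.158 -2.033 -0.59 ] [0.4623 0.7112 0.3316] F [ 0.4  0.3 -0.2] w 0.0854
tilt 8.5 lean 1.4 
 [[ 0.5751 -0.8046  0.1478]
 [-0.8139 -0.581   0.0037]
 [ 0.0829 -0.1224 -0.989 ]]
retract row [ 0.015  0.037 -0.003]
0 (array([0.387, 0.588, 0.341]), np.float64(8.5), np.float64(1.0), array([ 1.349,  0.293,  0.507,  0.147, -1.747, -0.7  ]))
   st2 start (array([ 0.4 , -0.36,  0.33]), np.float64(8.5), np.float64(1.0), array([-0.393, -0.191,  0.059, -0.06 , -1.684,  1.348]))
       (array([ 0.656, -0.58 ,  0.519]), np.float64(29.9), np.float64(-31.0), array([-0.484,  0.755,  1.491,  0.027, -1.786,  1.441]))
       (array([ 0.675, -0.596,  0.528]), np.float64(33.9), np.float64(-32.0), array([-0.483,  0.765,  1.491,  0.044, -1.707,  1.443]))
       (array([ 0.694, -0.613,  0.538]), np.float64(37.9), np.float64(-33.0), array([-0.482,  0.776,  1.491,  0.061, -1.626,  1.444]))
2 (array([0.405, 0.615, 0.329]), np.float64(11.0), np.float64(16.0), array([ 1.342,  0.316,  0.499,  0.169, -1.658, -0.695]))
[[0.036, 0.026, -0.002, -0.9, 1], [0.035, 0.026, -0.002, -0.9, 1], [0.03
[... 1168 characters left out ...]
91, -0.014, -1.624,  1.418]))
4 (array([0.424, 0.642, 0.318]), np.float64(14.0), np.float64(25.0), array([ 1.334,  0.339,  0.491,  0.19 , -1.568, -0.692]))
   st2 start (array([ 0.401, -0.36 ,  0.33 ]), np.float64(14.0), np.float64(25.0), array([-0.491, -0.166,  0.118, -0.198, -1.704,  1.439]))
       (array([ 0.666, -0.567,  0.52 ]), np.float64(32.1), np.float64(-16.0), array([-0.528,  0.73 ,  1.491, -0.131, -1.784,  1.406]))
       (array([ 0.687, -0.581,  0.53 ]), np.float64(35.8), np.float64(-19.0), array([-0.523,  0.739,  1.491, -0.112, -1.705,  1.407]))
       (array([ 0.707, -0.596,  0.539]), np.float64(39.7), np.float64(-21.0), array([-0.518,  0.75 ,  1.491, -0.092, -1.624,  1.406]))
```

Request:
{"fn": "servo_tool", "kwargs": {
  "increments": [
    [-0.016, -0.043, -0.008, 0, 1],
    [0.015, 0.037, -0.003, 0, 1],
    [0.015, 0.037, -0.003, 0, 1],
    [0.015, 0.037, -0.003, 0, 1],
    [0.015, 0.037, -0.003, 0, 1]
  ]
}}

```text
time_s: 11.65
ee_pos: [0.4141, 0.638, 0.3288]
tool_rot: [0.886, -0.455, 0.068, -0.05]
ft_force: [-0.7, 1.2, 2.1]
grip_width: 0.0853
gripper_force: 0.0
```

Request:
{"fn": "servo_tool", "kwargs": {
  "increments": [
    [0.015, 0.037, -0.003, 0, 1],
    [0.036, 0.026, -0.002, 0, 1],
    [0.036, 0.026, -0.002, 0, 1],
    [0.036, 0.026, -0.002, 0, 1]
  ]
}}

```text
time_s: 12.05
ee_pos: [0.3915, 0.4701, 0.3313]
tool_rot: [0.887, -0.455, 0.068, -0.051]
ft_force: [0.1, 0.1, 1.6]
grip_width: 0.0855
gripper_force: 0.0
```

```bash
python3 st.py; python3 - <<'E'
from now import *
b=go(qn,[.40,-.36,.33],-20);print("   st2 start",show(b))
for j in range(11):
    b=push(b,pol(-43,.04)+[0,0,.03],2)
    if j>7: print("      ",show(b))
E
```

```text
12.05 [ 1.292 -0.012  0.152  0.153 -1.66  -0.65 ] [0.3915 0.4701 0.3313] F [0.1 0.1 1.6] w 0.0855
tilt 9.7 lean 9.7 
 [[ 0.5769 -0.7998  0.1658]
 [-0.8135 -0.5809  0.0284]
 [ 0.0736 -0.1513 -0.9857]]
[[0.036, 0.025, -0.001, -1.1, 1], [0.035, 0.026, -0.001, -1.1, 1], [0.035, 0.026, -0.001, -1.1, 1], [0.034, 0.027, -0.001, -1.1, 1], [0.034, 0.028, -0.001, -1.1, 1]]
[[0.033, 0.028, -0.001, -1.1, 1], [0.032, 0.029, -0.001, -1.1, 1], [0.032, 0.03, -0.001, -1.1, 1], [0.031, 0.03, -0.001, -1.1, 1], [0.031, 0.031, -0.001, -1.1, 1]]
[[0.03, 0.031, -0.001, -1.1, 1], [0.029, 0.032, -0.001, -1.1, 1], [0.029, 0.033, -0.001, -1.1, 1], [0.028, 0.033, -0.001, -1.1, 1], [0.028, 0.034, -0.001, -1.1, 1]]
[[0.027, 0.034, -0.001, -1.1, 1], [0.026, 0.035, -0.001, -1.1, 1], [0.026, 0.035, -0.001, -1.1, 1], [0.025, 0.036, -0.001, -1.1, 1]]
   st2 start (array([ 0.4 , -0.36,  0.33]), np.float64(9.7), np.float64(10.0), array([-0.418, -0.184,  0.075, -0.094, -1.688,  1.388]))
       (array([ 0.658, -0.578,  0.519]), np.float64(30.3), np.float64(-27.0), array([-0.494,  0.749,  1.491, -0.012, -1.785,  1.449]))
       (array([ 0.678, -0.593,  0.528]), np.float64(34.2), np.float64(-29.0), array([-0.493,  0.758,  1.491,  0.006, -1.706,  1.45 ]))
       (array([ 0.697, -0.609,  0.538]), np.float64(38.3), np.float64(-30.0), array([-0.491,  0.769,  1.491,  0.023, -1.625,  1.45 ]))
```

Request:
{"fn": "servo_tool", "kwargs": {
  "increments": [
    [0.036, 0.025, -0.001, -1.1, 1],
    [0.035, 0.026, -0.001, -1.1, 1],
    [0.035, 0.026, -0.001, -1.1, 1],
    [0.034, 0.027, -0.001, -1.1, 1],
    [0.034, 0.028, -0.001, -1.1, 1]
  ]
}}

```text
time_s: 12.55
ee_pos: [0.3939, 0.2516, 0.3309]
tool_rot: [0.907, -0.412, 0.07, -0.048]
ft_force: [0.2, -1.4, 1.1]
grip_width: 0.0853
gripper_force: 0.0
```

Request:
{"fn": "servo_tool", "kwargs": {
  "increments": [
    [0.033, 0.028, -0.001, -1.1, 1],
    [0.032, 0.029, -0.001, -1.1, 1],
    [0.032, 0.03, -0.001, -1.1, 1],
    [0.031, 0.03, -0.001, -1.1, 1],
    [0.031, 0.031, -0.001, -1.1, 1]
  ]
}}

```text
time_s: 13.05
ee_pos: [0.3951, 0.0341, 0.3302]
tool_rot: [0.926, -0.367, 0.072, -0.045]
ft_force: [0.5, -0.6, 0.5]
grip_width: 0.0854
gripper_force: 0.0
```

Request:
{"fn": "servo_tool", "kwargs": {
  "increments": [
    [0.03, 0.031, -0.001, -1.1, 1],
    [0.029, 0.032, -0.001, -1.1, 1],
    [0.029, 0.033, -0.001, -1.1, 1],
    [0.028, 0.033, -0.001, -1.1, 1],
    [0.028, 0.034, -0.001, -1.1, 1]
  ]
}}

```text
time_s: 13.55
ee_pos: [0.3961, -0.1844, 0.3288]
tool_rot: [0.943, -0.323, 0.074, -0.041]
ft_force: [1.4, 1.3, 1.2]
grip_width: 0.0855
gripper_force: 0.0
```

Request:
{"fn": "servo_tool", "kwargs": {
  "increments": [
    [0.027, 0.034, -0.001, -1.1, 1],
    [0.026, 0.035, -0.001, -1.1, 1],
    [0.026, 0.035, -0.001, -1.1, 1],
    [0.025, 0.036, -0.001, -1.1, 1]
  ]
}}

```text
time_s: 13.95
ee_pos: [0.3972, -0.3595, 0.327]
tool_rot: [0.954, -0.287, 0.075, -0.038]
ft_force: [1.4, 0.6, 0.5]
grip_width: 0.0857
gripper_force: 0.0
```

```bash
python3 st.py; cat > pp.py <<'E'
from now import *
import sys
a,h,v,n=[float(x) for x in sys.argv[1:5]];q=qn;rows=[]
for i in range(int(n)):
    p,r=fk(q);c=[*r.inv().apply(pol(a,h)+[0,0,v]).round(3),0];rows.append([float(x) for x in c]+[1]);q,_=row(q,c,W,"ls")
    if i%5==4: print(rows[-5:],show(q))
E
python3 pp.py -43 .04 .03 25
```

```text
13.95 [-0.428 -0.19   0.068 -0.097 -1.689  1.396] [ 0.3972 -0.3595  0.327 ] F [1.4 0.6 0.5] w 0.0857
tilt 9.7 lean 10.3 
 [[ 0.8241 -0.5417  0.1655]
 [-0.5532 -0.8325  0.03  ]
 [ 0.1215 -0.1163 -0.9857]]
[[0.043, 0.003, -0.026, 0.0, 1], [0.043, 0.003, -0.026, 0.0, 1], [0.043, 0.003, -0.026, 0.0, 1], [0.043, 0.003, -0.026, 0.0, 1], [0.043, 0.003, -0.026, 0.0, 1]] (array([ 0.523, -0.478,  0.463]), np.float64(9.7), np.float64(10.0), array([-0.511,  0.461,  1.061, -0.121, -2.037,  1.436]))
[[0.043, 0.003, -0.026, 0.0, 1], [0.043, 0.003, -0.025, 0.0, 1], [0.044, 0.003, -0.024, 0.0, 1], [0.044, 0.004, -0.023, 0.0, 1], [0.045, 0.004, -0.021, 0.0, 1]] (array([ 0.578, -0.52 ,  0.491]), np.float64(15.3), np.float64(-11.0), array([-0.51 ,  0.721,  1.491, -0.094, -2.084,  1.432]))
[[0.046, 0.004, -0.02, 0.0, 1], [0.046, 0.004, -0.018, 0.0, 1], [0.047, 0.004, -0.017, 0.0, 1], [0.047, 0.004, -0.015, 0.0, 1], [0.048, 0.004, -0.014, 0.0, 1]] (array([ 0.626, -0.556,  0.507]), np.float64(24.3), np.float64(-23.0), array([-0.502,  0.735,  1.491, -0.043, -1.904,  1.446]))
[[0.048, 0.004, -0.012, 0.0, 1], [0.049, 0.004, -0.01, 0.0, 1], [0.049, 0.004, -0.008, 0.0, 1], [0.049, 0.004, -0.007, 0.0, 1], [0.05, 0.004, -0.005, 0.0, 1]] (array([ 0.675, -0.594,  0.528]), np.float64(34.0), np.float64(-29.0), array([-0.495,  0.757,  1.491,  0.004, -1.711,  1.451]))
[[0.05, 0.004, -0.003, 0.0, 1], [0.05, 0.004, -0.001, 0.0, 1], [0.05, 0.004, 0.0, 0.0, 1], [0.05, 0.004, 0.002, 0.0, 1], [0.05, 0.004, 0.004, 0.0, 1]] (array([ 0.724, -0.632,  0.553]), np.float64(44.1), np.float64(-32.0), array([-0.49 ,  0.786,  1.491,  0.049, -1.506,  1.448]))
```

Request:
{"fn": "servo_tool", "kwargs": {
  "increments": [
    [0.043, 0.003, -0.026, 0, 1],
    [0.043, 0.003, -0.026, 0, 1],
    [0.043, 0.003, -0.026, 0, 1],
    [0.043, 0.003, -0.026, 0, 1],
    [0.043, 0.003, -0.026, 0, 1]
  ]
}}

```text
time_s: 14.45
ee_pos: [0.5274, -0.4753, 0.4612]
tool_rot: [0.954, -0.287, 0.075, -0.039]
ft_force: [1.4, -0.0, 2.2]
grip_width: 0.085
gripper_force: 0.0
```

Request:
{"fn": "servo_tool", "kwargs": {
  "increments": [
    [0.043, 0.003, -0.026, 0, 1],
    [0.043, 0.003, -0.025, 0, 1],
    [0.044, 0.003, -0.024, 0, 1],
    [0.044, 0.004, -0.023, 0, 1],
    [0.045, 0.004, -0.021, 0, 1]
  ]
}}

```text
time_s: 14.95
ee_pos: [0.5822, -0.5166, 0.4886]
tool_rot: [0.948, -0.29, 0.131, -0.014]
ft_force: [-0.4, -0.3, 0.8]
grip_width: 0.0855
gripper_force: 0.0
```

Request:
{"fn": "servo_tool", "kwargs": {
  "increments": [
    [0.046, 0.004, -0.02, 0, 1],
    [0.046, 0.004, -0.018, 0, 1],
    [0.046, 0.004, -0.017, 0, 1],
    [0.047, 0.004, -0.015, 0, 1],
    [0.047, 0.004, -0.014, 0, 1]
  ]
}}

```text
time_s: 15.45
ee_pos: [0.6283, -0.5523, 0.5032]
tool_rot: [0.934, -0.291, 0.206, 0.019]
ft_force: [-0.9, 0.1, -0.1]
grip_width: 0.0855
gripper_force: 0.0
```

Request:
{"fn": "servo_tool", "kwargs": {
  "increments": [
    [0.048, 0.004, -0.012, 0, 1],
    [0.048, 0.004, -0.01, 0, 1],
    [0.049, 0.004, -0.008, 0, 1],
    [0.049, 0.004, -0.007, 0, 1],
    [0.049, 0.004, -0.005, 0, 1]
  ]
}}

```text
time_s: 15.95
ee_pos: [0.6776, -0.5906, 0.5201]
tool_rot: [0.913, -0.29, 0.281, 0.052]
ft_force: [0.2, -0.3, -0.1]
grip_width: 0.0852
gripper_force: 0.0
```

```bash
python3 st.py; python3 pp.py -43 .042 .03 5;python3 pp.py -35 .042 .03 5; python3 pp.py -137 .03 0 5
```

```text
15.95 [-0.498  0.762  1.492 -0.004 -1.721  1.452] [ 0.6776 -0.5906  0.5201] F [ 0.2 -0.3 -0.1] w 0.0852
tilt 33.2 lean -28.2 
 [[ 0.674  -0.5591  0.4828]
 [-0.5004 -0.8263 -0.2584]
 [ 0.5434 -0.0674 -0.8367]]
[[0.051, 0.004, -0.003, 0.0, 1], [0.051, 0.004, -0.001, 0.0, 1], [0.051, 0.004, 0.001, 0.0, 1], [0.051, 0.004, 0.003, 0.0, 1], [0.051, 0.004, 0.005, 0.0, 1]] (array([ 0.728, -0.633,  0.542]), np.float64(43.5), np.float64(-32.0), array([-0.492,  0.796,  1.491,  0.043, -1.508,  1.449]))
[[0.052, -0.001, -0.002, 0.0, 1], [0.052, -0.001, -0.0, 0.0, 1], [0.052, -0.001, 0.001, 0.0, 1], [0.051, -0.001, 0.003, 0.0, 1], [0.051, -0.001, 0.005, 0.0, 1]] (array([ 0.743, -0.616,  0.544]), np.float64(43.5), np.float64(-32.0), array([-0.462,  0.799,  1.491,  0.061, -1.506,  1.426]))
[[-0.005, 0.029, -0.005, 0.0, 1], [-0.005, 0.029, -0.005, 0.0, 1], [-0.005, 0.029, -0.005, 0.0, 1], [-0.005, 0.029, -0.005, 0.0, 1], [-0.005, 0.029, -0.005, 0.0, 1]] (array([ 0.563, -0.691,  0.515]), np.float64(33.4), np.float64(-28.0), array([-0.709,  0.746,  1.491, -0.119, -1.743,  1.61 ]))
```

Request:
{"fn": "servo_tool", "kwargs": {
  "increments": [
    [0.05, -0.001, -0.002, 0, 1],
    [0.05, -0.001, 0, 0, 1],
    [0.05, -0.001, 0.002, 0, 1],
    [0.05, -0.001, 0.004, 0, 1]
  ]
}}

```text
time_s: 16.35
ee_pos: [0.7317, -0.6091, 0.5341]
tool_rot: [0.892, -0.288, 0.341, 0.078]
ft_force: [0.2, -0.2, 0.2]
grip_width: 0.0857
gripper_force: 0.0
```

```bash
python3 st.py; python3 - <<'E'
from now import *
p,r=fk(qn);m=r.as_matrix();print("align yaw err", np.degrees(np.arcsin(m[2,1])), np.degrees(np.arctan2(m[1,1],m[0,1])))
q=go(qn,[.47,-.40,.36],0);print(show(q))
E
```

```text
16.35 [-0.47   0.793  1.492  0.045 -1.556  1.433] [ 0.7317 -0.6091  0.5341] F [ 0.2 -0.2  0.2] w 0.0857
tilt 41.0 lean -30.8 
 [[ 0.602  -0.5662  0.563 ]
 [-0.4593 -0.8223 -0.3359]
 [ 0.6531 -0.0564 -0.7551]]
align yaw err -3.228423348238633 -124.55232863679807
[[-0.041, -0.002, -0.009, 0.0, 1], [-0.045, -0.002, -0.01, 0.0, 1], [-0.049, -0.002, -0.011, 0.0, 1], [-0.052, -0.002, -0.011, 0.0, 1], [-0.056, -0.002, -0.012, 0.0, 1]]
[[-0.058, -0.002, -0.012, 0.0, 1], [-0.06, -0.002, -0.012, 0.0, 1], [-0.061, -0.002, -0.012, 0.0, 1], [-0.06, -0.002, -0.013, 0.0, 1]]
(array([ 0.47, -0.4 ,  0.36]), np.float64(40.9), np.float64(-31.0), array([-0.281, -0.51 , -0.367,  0.197, -1.026,  1.184]))
```

```bash
python3 - <<'E'
from now import *
z=fk(qn)[1].as_matrix()[:,2]
g=np.array([.4347,-.1936,.068])+.019*z
q=go(qn,g+[0,0,.10],-4.9,step=.036);print(show(q));m=fk(q)[1].as_matrix();print(m.round(3))
q=go(q,g,0);print(show(q),g.round(4))
# reach at machine: entry & locked
for nm,G in(("below",[.638-.108*.875,.16+.108*.484,.115]),("entry",[.638-.108*.875,.16+.108*.484,.15]),("lock",[.638-.108*.96,.16-.108*.277,.15])):
    qq=ik(q,np.array(G)+.019*z,fk(q)[1],W,mode="ls");print(nm,show(qq),np.abs(err(qq,np.array(G)+.019*z,fk(q)[1],W)).max().round(4))
E
```

```text
[[-0.034, -0.009, -0.001, -0.3, 1], [-0.035, -0.009, -0.001, -0.3, 1], [-0.036, -0.009, -0.0, -0.3, 1], [-0.037, -0.01, -0.0, -0.3, 1], [-0.037, -0.01, -0.001, -0.3, 1]]
[[-0.037, -0.01, -0.0, -0.3, 1], [-0.037, -0.01, -0.001, -0.3, 1], [-0.037, -0.01, -0.0, -0.3, 1], [-0.037, -0.011, -0.001, -0.3, 1], [-0.037, -0.011, -0.0, -0.3, 1]]
[[-0.037, -0.011, -0.001, -0.3, 1], [-0.037, -0.011, -0.0, -0.3, 1], [-0.037, -0.011, -0.001, -0.3, 1], [-0.037, -0.011, -0.0, -0.3, 1], [-0.037, -0.012, -0.001, -0.3, 1]]
[[-0.036, -0.012, -0.0, -0.3, 1], [-0.036, -0.012, -0.001, -0.3, 1], [-0.037, -0.012, -0.0, -0.3, 1]]
(array([ 0.456, -0.205,  0.166]), np.float64(39.8), np.float64(-31.0), array([ 0.301, -0.976, -1.08 ,  0.583, -1.041,  0.542]))
[[ 0.66  -0.512  0.549]
 [-0.394 -0.859 -0.327]
 [ 0.639 -0.001 -0.769]]
[[-0.027, 0.0, 0.026, 0.0, 1], [-0.036, 0.001, 0.028, 0.0, 1], [-0.06, 0.002, 0.029, 0.0, 1]]
(array([ 0.473, -0.215,  0.078]), np.float64(34.0), np.float64(-30.0), array([ 0.189, -0.761, -1.08 ,  0.507, -0.845,  0.585])) [ 0.4454 -0.2     0.0536]
below (array([0.554, 0.206, 0.101]), np.float64(34.0), np.float64(-30.0), array([ 0.989, -0.192, -0.702,  0.669, -1.12 , -0.271])) 0.0
entry (array([0.554, 0.206, 0.136]), np.float64(34.0), np.float64(-30.0), array([ 0.995, -0.217, -0.654,  0.648, -1.181, -0.226])) 0.0
lock (array([0.545, 0.124, 0.136]), np.float64(34.0), np.float64(-30.0), array([ 0.902, -0.377, -0.78 ,  0.648, -1.157, -0.13 ])) 0.0
```

```bash
python3 - <<'E'
from now import *
def Rt(t,lean):
    l=np.radians(lean);t=np.radians(t);z=np.array([np.sin(t)*np.cos(l),np.sin(t)*np.sin(l),-np.cos(t)]);y=np.array([np.sin(l),-np.cos(l),0]);
    return R.from_matrix(np.c_[np.cross(y,z),y,z])
ax=np.array([.5275,-.2489])
for lean in(-30,-23):
  for r in(.09,.1,.108,.115):
    o=[]
    for t in(26,28,30,32,34,36,38,40):
        M=Rt(t,lean);h=np.radians(lean+180);b=9
        p=np.r_[ax+r*np.array([np.cos(h),np.sin(h)]),.068]+.019*M.as_matrix()[:,2]
        for s in([.2,-.7,-1,.5,-.9,.55],[0,-.3,-.9,0,-1,.8],[.4,-1,-1,.8,-.9,.4]):
            q=ik(np.array(s),p,M,W,mode="ls");b=min(b,np.abs(err(q,p,M,1)).max())
        o.append((t,round(b,3)))
    print(lean,r,o)
E
```

```text
-30 0.09 [(26, np.float64(0.0)), (28, np.float64(0.0)), (30, np.float64(0.0)), (32, np.float64(0.01)), (34, np.float64(0.022)), (36, np.float64(0.033)), (38, np.float64(0.045)), (40, np.float64(0.057))]
-30 0.1 [(26, np.float64(0.0)), (28, np.float64(0.0)), (30, np.float64(0.005)), (32, np.float64(0.017)), (34, np.float64(0.028)), (36, np.float64(0.04)), (38, np.float64(0.051)), (40, np.float64(0.063))]
-30 0.108 [(26, np.float64(0.0)), (28, np.float64(0.0)), (30, np.float64(0.01)), (32, np.float64(0.022)), (34, np.float64(0.033)), (36, np.float64(0.045)), (38, np.float64(0.056)), (40, np.float64(0.068))]
-30 0.115 [(26, np.float64(0.0)), (28, np.float64(0.003)), (30, np.float64(0.015)), (32, np.float64(0.026)), (34, np.float64(0.037)), (36, np.float64(0.049)), (38, np.float64(0.06)), (40, np.float64(0.072))]
-23 0.09 [(26, np.float64(0.0)), (28, np.float64(0.0)), (30, np.float64(0.0)), (32, np.float64(0.004)), (34, np.float64(0.014)), (36, np.float64(0.024)), (38, np.float64(0.034)), (40, np.float64(0.044))]
-23 0.1 [(26, np.float64(0.0)), (28, np.float64(0.0)), (30, np.float64(0.0)), (32, np.float64(0.01)), (34, np.float64(0.02)), (36, np.float64(0.03)), (38, np.float64(0.04)), (40, np.float64(0.049))]
-23 0.108 [(26, np.float64(0.0)), (28, np.float64(0.0)), (30, np.float64(0.004)), (32, np.float64(0.014)), (34, np.float64(0.024)), (36, np.float64(0.034)), (38, np.float64(0.044)), (40, np.float64(0.054))]
-23 0.115 [(26, np.float64(0.0)), (28, np.float64(0.0)), (30, np.float64(0.008)), (32, np.float64(0.019)), (34, np.float64(0.029)), (36, np.float64(0.038)), (38, np.float64(0.048)), (40, np.float64(0.057))]
```

```bash
cat > grasp.py <<'E'
from now import *
import sys
ax=np.array([.5275,-.2489])
def tgt(q,r,zz,sh=.010):
    z=fk(q)[1].as_matrix()[:,2];h=np.arctan2(-z[1],-z[0])
    return np.r_[ax+r*np.array([np.cos(h),np.sin(h)]),zz]+(.019-sh)*z
def follow(q,r,zz,n,step,yaw=0):
    rows=[]
    for i in range(n):
        p,rr=fk(q);d=tgt(q,r,zz)-p;L=np.linalg.norm(d)
        if L<.001: break
        c=[*rr.inv().apply(d*min(1,step/L)).round(3),round(yaw/n,1)];q,_=row(q,c,W,"ls");rows.append([float(x) for x in c]+[1])
        if len(rows)%5==0: print(rows[-5:])
    if len(rows)%5: print(rows[-(len(rows)%5):])
    m=fk(q)[1].as_matrix();print(show(q),"left",np.linalg.norm(tgt(q,r,zz)-fk(q)[0]).round(4),"yz",m[2,1].round(3));return q
E
python3 - <<'E'
from grasp import *
q=follow(qn,.116,.16,18,.037,-4.9)
q=follow(q,.116,.068,12,.03)
E
```

```text
[[-0.036, -0.009, -0.001, -0.3, 1], [-0.036, -0.009, -0.001, -0.3, 1], [-0.036, -0.009, -0.001, -0.3, 1], [-0.036, -0.009, -0.001, -0.3, 1], [-0.036, -0.009, -0.001, -0.3, 1]]
[[-0.036, -0.009, -0.001, -0.3, 1], [-0.036, -0.01, -0.001, -0.3, 1], [-0.036, -0.01, -0.001, -0.3, 1], [-0.036, -0.01, -0.001, -0.3, 1], [-0.036, -0.01, -0.001, -0.3, 1]]
[[-0.036, -0.01, -0.001, -0.3, 1], [-0.035, -0.011, -0.001, -0.3, 1], [-0.035, -0.011, -0.001, -0.3, 1], [-0.035, -0.011, -0.001, -0.3, 1], [-0.035, -0.011, -0.001, -0.3, 1]]
[[-0.035, -0.011, -0.001, -0.3, 1], [-0.035, -0.011, -0.001, -0.3, 1], [-0.035, -0.012, -0.001, -0.3, 1]]
(array([ 0.451, -0.214,  0.175]), np.float64(40.6), np.float64(-31.0), array([ 0.286, -1.005, -1.08 ,  0.583, -1.05 ,  0.567])) left 0.0355 yz 0.0
[[-0.024, -0.002, 0.018, 0.0, 1], [-0.025, -0.002, 0.016, 0.0, 1], [-0.026, -0.001, 0.014, 0.0, 1], [-0.028, -0.001, 0.012, 0.0, 1], [-0.028, 0.0, 0.01, 0.0, 1]]
[[-0.029, 0.001, 0.007, 0.0, 1], [-0.03, 0.001, 0.005, 0.0, 1], [-0.03, 0.001, 0.004, 0.0, 1], [-0.021, 0.001, 0.002, 0.0, 1], [-0.014, 0.001, 0.002, 0.0, 1]]
[[-0.009, 0.001, 0.001, 0.0, 1], [-0.006, 0.0, 0.001, 0.0, 1]]
(array([ 0.432, -0.198,  0.063]), np.float64(28.2), np.float64(-28.0), array([ 0.236, -0.856, -1.08 ,  0.381, -0.997,  0.654])) left 0.0045 yz -0.021
```

Request:
{"fn": "servo_tool", "kwargs": {
  "increments": [
    [-0.036, -0.009, -0.001, -0.3, 1],
    [-0.036, -0.009, -0.001, -0.3, 1],
    [-0.036, -0.009, -0.001, -0.3, 1],
    [-0.036, -0.009, -0.001, -0.3, 1],
    [-0.036, -0.009, -0.001, -0.3, 1]
  ]
}}

```text
time_s: 16.85
ee_pos: [0.6728, -0.5213, 0.46]
tool_rot: [0.894, -0.28, 0.34, 0.082]
ft_force: [1.0, 0.1, 1.0]
grip_width: 0.0854
gripper_force: 0.0
```

Request:
{"fn": "servo_tool", "kwargs": {
  "increments": [
    [-0.036, -0.009, -0.001, -0.3, 1],
    [-0.036, -0.01, -0.001, -0.3, 1],
    [-0.036, -0.01, -0.001, -0.3, 1],
    [-0.036, -0.01, -0.001, -0.3, 1],
    [-0.036, -0.01, -0.001, -0.3, 1]
  ]
}}

```text
time_s: 17.35
ee_pos: [0.5858, -0.3999, 0.3483]
tool_rot: [0.898, -0.268, 0.339, 0.085]
ft_force: [0.9, -0.1, 0.4]
grip_width: 0.0855
gripper_force: 0.0
```

Request:
{"fn": "servo_tool", "kwargs": {
  "increments": [
    [-0.036, -0.01, -0.001, -0.3, 1],
    [-0.035, -0.011, -0.001, -0.3, 1],
    [-0.035, -0.011, -0.001, -0.3, 1],
    [-0.035, -0.011, -0.001, -0.3, 1]
  ]
}}

```text
time_s: 17.75
ee_pos: [0.5175, -0.3034, 0.2602]
tool_rot: [0.9, -0.259, 0.338, 0.089]
ft_force: [0.8, 1.0, 0.1]
grip_width: 0.0856
gripper_force: 0.0
```

```bash
python3 st.py;  python3 - <<'E'
from grasp import *
q=follow(qn,.116,.14,7,.03)
q=follow(q,.116,.068,9,.03)
E
```

```text
17.75 [-0.025 -0.61  -0.682  0.423 -0.896  0.873] [ 0.5175 -0.3034  0.2602] F [0.8 1.  0.1] w 0.0856
tilt 40.9 lean -30.7 
 [[ 0.6374 -0.5257  0.5634]
 [-0.4058 -0.8506 -0.3345]
 [ 0.655  -0.0153 -0.7554]]
[[-0.029, -0.008, 0.002, 0.0, 1], [-0.029, -0.008, 0.002, 0.0, 1], [-0.029, -0.008, 0.002, 0.0, 1], [-0.029, -0.008, 0.002, 0.0, 1], [-0.029, -0.008, 0.002, 0.0, 1]]
[[-0.029, -0.007, 0.003, 0.0, 1], [-0.03, -0.002, 0.003, 0.0, 1]]
(array([ 0.449, -0.203,  0.153]), np.float64(37.8), np.float64(-30.0), array([ 0.302, -0.981, -1.08 ,  0.545, -1.059,  0.54 ])) left 0.028 yz -0.018
[[-0.023, 0.001, 0.019, 0.0, 1], [-0.025, 0.001, 0.017, 0.0, 1], [-0.027, 0.001, 0.014, 0.0, 1], [-0.028, 0.002, 0.011, 0.0, 1], [-0.029, 0.002, 0.007, 0.0, 1]]
[[-0.029, 0.002, 0.004, 0.0, 1], [-0.02, 0.002, 0.002, 0.0, 1], [-0.013, 0.001, 0.002, 0.0, 1], [-0.009, 0.001, 0.001, 0.0, 1]]
(array([ 0.433, -0.199,  0.063]), np.float64(28.4), np.float64(-28.0), array([ 0.233, -0.855, -1.08 ,  0.383, -0.994,  0.634])) left 0.0057 yz -0.032
```

Request:
{"fn": "servo_tool", "kwargs": {
  "increments": [
    [-0.029, -0.008, 0.002, -0.3, 1],
    [-0.029, -0.008, 0.002, -0.3, 1],
    [-0.029, -0.008, 0.002, -0.3, 1],
    [-0.029, -0.008, 0.002, -0.3, 1],
    [-0.029, -0.008, 0.002, -0.3, 1]
  ]
}}

```text
time_s: 18.25
ee_pos: [0.4543, -0.217, 0.1624]
tool_rot: [0.905, -0.248, 0.333, 0.09]
ft_force: [-8.0, 0.1, -48.6]
grip_width: 0.0854
gripper_force: 0.0
```

Request:
{"fn": "servo_tool", "kwargs": {
  "increments": [
    [-0.029, -0.007, 0.003, 0, 1],
    [-0.03, -0.002, 0.003, 0, 1],
    [-0.023, 0.001, 0.019, 0, 1]
  ]
}}

```text
time_s: 18.55
ee_pos: [0.4537, -0.2048, 0.1309]
tool_rot: [0.916, -0.248, 0.304, 0.08]
ft_force: [-0.5, 0.3, -0.2]
grip_width: 0.0854
gripper_force: 0.0
```

```bash
python3 st.py;  python3 - <<'E'
from grasp import *
import cv2
q=follow(qn,.116,.068,10,.03)
d=arm.get_image("wrist");pickle=__import__("pickle");pickle.dump(d,open("w1.pkl","wb"))
from h import proj
im=d["color"][:,:,::-1].copy();h=np.radians(157.5);e=np.array([np.cos(h),np.sin(h)])
for r,z in((0,.1),(.054,.08),(.124,.08)):
    u=proj(d,[[*(ax+r*e),z]])[0];cv2.circle(im,tuple(int(v) for v in u),3,(0,0,255),-1);print(u)
cv2.imwrite("pics/w1.png",im)
E
```

```text
18.55 [ 0.266 -0.936 -1.08   0.524 -1.01   0.587] [ 0.4537 -0.2048  0.1309] F [-0.5  0.3 -0.2] w 0.0854
tilt 36.7 lean -29.9 
 [[ 0.6921 -0.5033  0.5174]
 [-0.4057 -0.8641 -0.2978]
 [ 0.597  -0.0039 -0.8022]]
[[-0.025, -0.0, 0.017, 0.0, 1], [-0.027, -0.0, 0.014, 0.0, 1], [-0.028, 0.0, 0.01, 0.0, 1], [-0.029, 0.001, 0.007, 0.0, 1], [-0.029, 0.001, 0.005, 0.0, 1]]
[[-0.02, 0.001, 0.002, 0.0, 1], [-0.013, 0.001, 0.001, 0.0, 1], [-0.008, 0.0, 0.001, 0.0, 1], [-0.006, 0.001, 0.001, 0.0, 1], [-0.004, -0.0, 0.001, 0.0, 1]]
(array([ 0.43 , -0.199,  0.061]), np.float64(28.0), np.float64(-27.0), array([ 0.231, -0.859, -1.08 ,  0.372, -0.998,  0.671])) left 0.0025 yz -0.021
[254.27170287 141.39567554]
[263.82255436 216.48853624]
[278.71548454 314.36119034]
```

View pics/w1.png

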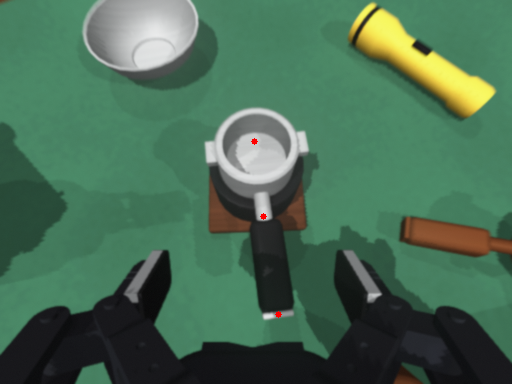

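The wrist view shows the rim centred near (257,144) and the handle end at (278,314). Both lie on the predicted dots, with the fingers straddling the handle. Descending.

Request:
{"fn": "servo_tool", "kwargs": {
  "increments": [
    [-0.025, 0, 0.017, 0, 1],
    [-0.027, 0, 0.014, 0, 1],
    [-0.028, 0, 0.01, 0, 1],
    [-0.029, 0.001, 0.007, 0, 1],
    [-0.029, 0.001, 0.005, 0, 1]
  ]
}}

```text
time_s: 19.1
ee_pos: [0.4442, -0.2004, 0.0662]
tool_rot: [0.932, -0.251, 0.253, 0.062]
ft_force: [0.4, -0.5, 0.1]
grip_width: 0.0855
gripper_force: 0.0
```

Request:
{"fn": "servo_tool", "kwargs": {
  "increments": [
    [-0.02, 0.001, 0.002, -0.5, 1],
    [-0.013, 0.001, 0.001, -0.5, 1],
    [-0.008, 0, 0.001, -0.5, 1],
    [-0.006, 0.001, 0.001, 0, 1]
  ]
}}

```text
time_s: 19.5
ee_pos: [0.4327, -0.196, 0.0586]
tool_rot: [0.94, -0.239, 0.238, 0.057]
ft_force: [0.7, 0.2, 0.7]
grip_width: 0.0853
gripper_force: 0.0
```

```bash
python3 st.py;  python3 - <<'E'
from grasp import *
q=follow(qn,.116,.068,3,.03)
p,r=fk(qn);z=r.as_matrix()[:,2];P=p-.009*z;print("handle pt r",np.linalg.norm(P[:2]-ax),P, "perp", (P[:2]-ax)@r.as_matrix()[:2,1])
E
```

```text
19.5 [ 0.233 -0.855 -1.081  0.382 -0.994  0.688] [ 0.4327 -0.196   0.0586] F [0.7 0.2 0.7] w 0.0853
tilt 28.3 lean -27.8 
 [[ 0.7731 -0.4759  0.4194]
 [-0.4213 -0.8795 -0.2213]
 [ 0.4741 -0.0056 -0.8804]]
[[-0.005, -0.001, -0.0, 0.0, 1], [-0.003, 0.0, 0.0, 0.0, 1], [-0.002, 0.001, 0.001, 0.0, 1]]
(array([ 0.43 , -0.198,  0.06 ]), np.float64(27.8), np.float64(-28.0), array([ 0.234, -0.858, -1.08 ,  0.372, -1.002,  0.693])) left 0.0016 yz -0.007
handle pt r 0.1119375802772814 [ 0.42817664 -0.1972774   0.06998314] perp 0.001862812680430856
```

Request:
{"fn": "servo_tool", "kwargs": {
  "increments": [
    [-0.005, -0.001, 0, 0, 1],
    [-0.003, -0.001, 0, 0, 0.6],
    [0, 0, 0, 0, 0.3],
    [0, 0, 0, 0, 0],
    [0, 0, 0, 0, 0]
  ]
}}

```text
time_s: 20.0
ee_pos: [0.431, -0.1933, 0.0574]
tool_rot: [0.941, -0.239, 0.234, 0.057]
ft_force: [-2.1, -0.9, 0.9]
grip_width: 0.0281
gripper_force: 0.3
```

Request:
{"fn": "servo_tool", "kwargs": {
  "increments": [
    [0, 0, 0, 0, 0],
    [0, 0, 0, 0, 0],
    [0, 0, 0, 0, 0]
  ]
}}

```text
time_s: 20.3
ee_pos: [0.4309, -0.1934, 0.0574]
tool_rot: [0.941, -0.239, 0.234, 0.057]
ft_force: [-1.6, -1.1, 0.6]
grip_width: 0.0248
gripper_force: 60.4
```

```bash
python3 st.py
```

```text
20.3 [ 0.241 -0.859 -1.082  0.377 -1.004  0.683] [ 0.4309 -0.1934  0.0574] F [-1.6 -1.1  0.6] w 0.0248
tilt 27.9 lean -27.8 
 [[ 0.7756 -0.4766  0.4139]
 [-0.4235 -0.8791 -0.2186]
 [ 0.4681 -0.0057 -0.8837]]
```

Request:
{"fn": "servo_tool", "kwargs": {
  "increments": [
    [0.005, 0, -0.009, 0, 0],
    [0.009, 0, -0.018, 0, 0],
    [0.009, 0, -0.018, 0, 0],
    [0.009, 0, -0.018, 0, 0],
    [0, 0, 0, 0, 0]
  ]
}}

```text
time_s: 20.8
ee_pos: [0.4307, -0.1927, 0.131]
tool_rot: [0.94, -0.239, 0.236, 0.056]
ft_force: [0.6, -0.3, -2.5]
grip_width: 0.0246
gripper_force: 59.5
```

```bash
python3 st.py; python3 - <<'E'
from rig import arm
import cv2,numpy as np,pickle
d={n:arm.get_image(n) for n in("scene","top","wrist")};pickle.dump(d,open("d2.pkl","wb"))
w=d["wrist"]["color"][:,:,::-1]
s=cv2.resize(d["scene"]["color"][185:265,175:275,::-1],None,fx=4,fy=4,interpolation=cv2.INTER_CUBIC)
t=cv2.resize(d["top"]["color"][160:260,290:370,::-1],None,fx=3,fy=3)
o=np.zeros((600,800,3),np.uint8);o[:288,:384]=w[::1][:, :][0:384:1][:288,:384] if 0 else cv2.resize(w,(384,288))
o[:320,390:790]=s;o[295:595,0:240]=t;cv2.imwrite("pics/l1.png",o)
E
```

```text
20.8 [ 0.25  -0.875 -0.949  0.353 -1.143  0.733] [ 0.4307 -0.1927  0.131 ] F [ 0.6 -0.3 -2.5] w 0.0246
tilt 28.1 lean -27.5 
 [[ 0.7742 -0.4758  0.4175]
 [-0.4232 -0.8795 -0.2175]
 [ 0.4707 -0.0083 -0.8822]]
```

View pics/l1.png

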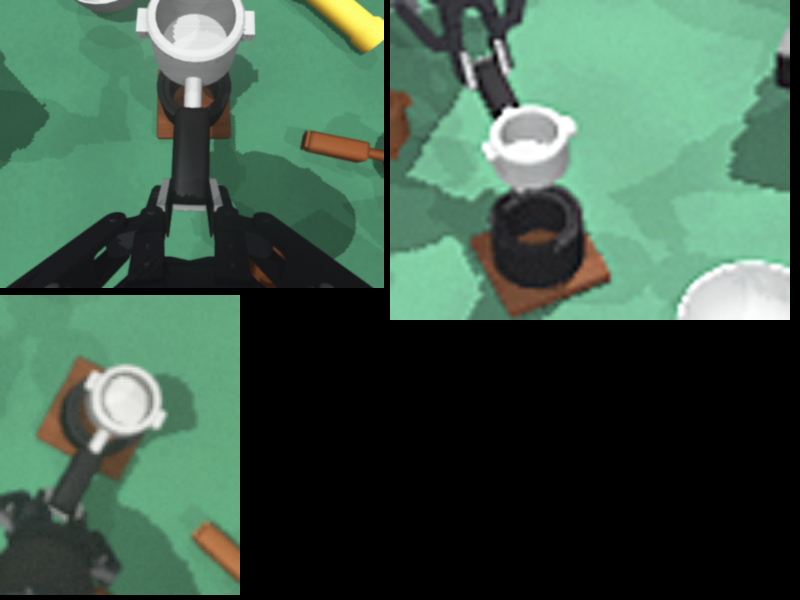

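```bash
python3 - <<'E'
from h import *
from scipy.spatial.transform import Rotation as R
d=pickle.load(open("d2.pkl","rb"))
Lg=(0,.04,-.0095);Rg=(0,-.04,-.0095)
O={"wrist":[(Lg,(181,31)),(Rg,(341,34.7))],"scene":[((0,0,0),(210.5,217.5)),(Rg,(200,222)) ,(Lg,(221,216.2))],"top":[((0,0,0),(332,194.7)),(Lg,(320.7,188.7)),(Rg,(343.3,201))]}
# pf x axis heading = handle heading+180
O["scene"]=[((0,0,0),(210.5,217.5)),(Lg,(221,216.2)),(Rg,(200,222))] 
def W(p,P): return np.array(p[:3])+R.from_euler('ZYX',[p[3],p[4],0]).apply(P)
def f(p,O=O): return np.concatenate([((proj(d[n],W(p,[a for a,_ in o]))-[b for _,b in o])*(1 if n!="wrist" else 1)).ravel() for n,o in O.items()])
for sw in(0,1):
    if sw: O["scene"]=[((0,0,0),(210.5,217.5)),(Rg,(221,216.2)),(Lg,(200,222))]
    g=lambda p:np.r_[f(p,O),2*np.degrees(p[4])/3]
    r=least_squares(g,[.53,-.25,.17,np.radians(-28.6),0],loss="soft_l1");print(r.cost,r.x.round(4),np.degrees(r.x[3:]),f(r.x,O).reshape(-1,2).round(1).tolist())
tcp=np.array([.4307,-.1927,.131]);z=np.array([.4175,-.2175,-.8822])
P=tcp-.009*z;print("exp rim", P[:2]+.1165*np.array([np.cos(np.radians(-28.6)),np.sin(np.radians(-28.6))]),P[2]+.032)
E
```

```text
5.805129520778104 [ 0.5236 -0.2481  0.1705 -0.5283  0.0018] [-30.26826172   0.10428822] [[0.4, -0.2], [-1.1, -0.2], [-1.7, -0.4], [-1.2, -0.7], [-1.9, 0.6], [0.1, 0.6], [-1.4, -0.1], [0.4, 1.8]]
55.4090500884856 [ 0.5233 -0.248   0.1709 -0.5281  0.0021] [-30.25869013   0.11805786] [[0.4, -0.2], [-0.7, -0.1], [-1.7, -0.5], [-22.9, 6.3], [19.7, -6.6], [0.1, 0.7], [-1.4, -0.0], [0.5, 1.9]]
exp rim [ 0.52922752 -0.2465101 ] 0.1709398
```

The picture shows the portafilter hanging level in the grip, clear of the stand: rim near (197,25) in the wrist inset and (532,130) in the scene inset. Next I'll refine the machine pose by aligning its model edges in the clean images.

```bash
cat > edge.py <<'E'
from h import *
from scipy.ndimage import map_coordinates,gaussian_filter
from scipy.optimize import minimize
d=pickle.load(open("d0.pkl","rb"))
def seg(a,b,n=40): return np.linspace(a,b,n)
f=-.085;hf=-.082;y=.075
th=np.linspace(0,2*np.pi,80)
E={"top":[seg((hf,-y,.3),(hf,y,.3)),seg((hf+.03,-y,.3),(.19,-y,.3)),seg((hf+.03,y,.3),(.19,y,.3)),seg((f,-y,0),(f,y*.9,0)),seg((f,-y,0),(f+.03,-y,0),10)],
"scene":[seg((f,-y,0),(f,-y,.05),8),seg((f,-y,0),(.19,-y,0)),seg((hf,-y,.205),(hf,-y,.3),15),seg((hf,-y,.205),(-.06,-y,.205),10),seg((hf+.01,-y,.3),(.19,-y,.3)),seg((.057,-y,.06),(.057,-y,.16),15),seg((f,-y,.05),(.05,-y,.05),15)]}
G={}
for n in E:
    g=d[n]["color"].astype(float);G[n]=[(gaussian_filter(g[:,:,c],1,order=(0,1)),gaussian_filter(g[:,:,c],1,order=(1,0))) for c in range(3)]
def score(p,names):
    s=0
    for n in names:
        for P in E[n]:
            u=proj(d[n],place(p,P));t=u[-1]-u[0];t/=np.linalg.norm(t)+1e-9;nx,ny=-t[1],t[0]
            m=sum(np.abs(nx*map_coordinates(a,[u[:,1],u[:,0]],order=1)+ny*map_coordinates(b,[u[:,1],u[:,0]],order=1)) for a,b in G[n])
            s+=np.minimum(m,90).mean()*np.sqrt(len(P)/40)
    return -s
for names in(["top"],["scene"],["top","scene"]):
    best=None
    for dx in np.arange(-.012,.0121,.004):
        for dy in np.arange(-.012,.0121,.004):
            for a in(15,16,17):
                r=minimize(score,[.641+dx,.16+dy,np.radians(a)],args=(names,),method="Nelder-Mead",options=dict(initial_simplex=np.array([.641+dx,.16+dy,np.radians(a)])+np.array([[0,0,0],[.002,0,0],[0,.002,0],[0,0,.01]]),maxiter=60))
                if best is None or r.fun<best.fun: best=r
    print(names,best.x.round(4),np.degrees(best.x[2]).round(2),best.fun.round(1))
E
time python3 edge.py
```

```text
['top'] [0.6372 0.158  0.2843] 16.29 -307.6
['scene'] [0.639  0.1588 0.2918] 16.72 -273.3
['top', 'scene'] [0.6385 0.158  0.2915] 16.7 -569.2
real	1m50.349s
user	1m50.798s
sys	0m0.140s
```

```bash
cat > mv.py <<'E'
from now import *
import sys
G=np.array([.6383,.1583]);a=np.radians(16.6);off=np.array([.0961,-.0552,.041])
def tcp(mx,my,rz): return np.array([G[0]+np.cos(a)*mx-np.sin(a)*my,G[1]+np.sin(a)*mx+np.cos(a)*my,rz])-off
def rim(): 
    p=arm.read_state()["ee_pos"]+off;d=p[:2]-G;return [(np.cos(a)*d[0]+np.sin(a)*d[1]).round(4),(-np.sin(a)*d[0]+np.cos(a)*d[1]).round(4),p[2].round(4)]
if __name__=="__main__":
    print("rim machine",rim(),"F",arm.read_state()["ft_force"].round(1));q=qn
    for w in sys.argv[1:]:
        v=[float(x) for x in w.split(",")];p=go(q,tcp(*v[:3]),0,step=v[3]);print(show(p),"miss",(fk(p)[0]-tcp(*v[:3])).round(4));q=p
E
python3 mv.py=1 2>/dev/null; python3 mv.py -- 2>/dev/null; python3 - <<'E'
import sys;sys.argv=["mv.py"," -.09,0,.142,.037"," 0,0,.142,.02"]
exec(open("mv.py").read())
E
```

```text
rim machine [np.float64(-0.2245), np.float64(-0.357), np.float64(0.167)] F [-0.3  0.3 -4.6]
rim machine [np.float64(-0.2245), np.float64(-0.357), np.float64(0.167)] F [-0.3  0.3 -4.6]
[[-0.014, -0.032, -0.004, 0.0, 1], [-0.014, -0.032, -0.004, 0.0, 1], [-0.014, -0.032, -0.004, 0.0, 1], [-0.014, -0.032, -0.004, 0.0, 1], [-0.014, -0.032, -0.004, 0.0, 1]]
[[-0.014, -0.032, -0.005, 0.0, 1], [-0.014, -0.032, -0.004, 0.0, 1], [-0.014, -0.032, -0.005, 0.0, 1], [-0.014, -0.032, -0.004, 0.0, 1], [-0.014, -0.031, -0.005, 0.0, 1]]
[[-0.014, -0.032, -0.004, 0.0, 1]]
(array([0.456, 0.188, 0.101]), np.float64(27.7), np.float64(-28.0), array([ 1.138, -0.46 , -0.827,  0.508, -1.273, -0.234])) miss [ 0.0005  0.0002 -0.    ]
[[0.011, -0.013, 0.006, 0.0, 1], [0.011, -0.013, 0.006, 0.0, 1], [0.011, -0.012, 0.006, 0.0, 1], [0.011, -0.013, 0.006, 0.0, 1], [0.012, -0.012, 0.006, 0.0, 1]]
(array([0.542, 0.213, 0.101]), np.float64(27.7), np.float64(-28.0), array([ 0.981, -0.2  , -0.636,  0.535, -1.14 , -0.138])) miss [ 0.0001 -0.0004 -0.0001]
```

Request:
{"fn": "servo_tool", "kwargs": {
  "increments": [
    [-0.014, -0.032, -0.004, 0, 0],
    [-0.014, -0.032, -0.004, 0, 0],
    [-0.014, -0.032, -0.004, 0, 0],
    [-0.014, -0.032, -0.004, 0, 0],
    [-0.014, -0.032, -0.004, 0, 0]
  ]
}}

```text
time_s: 21.45
ee_pos: [0.4428, -0.0169, 0.1121]
tool_rot: [0.941, -0.239, 0.234, 0.056]
ft_force: [-0.3, -0.3, -4.7]
grip_width: 0.0247
gripper_force: 60.1
```

Request:
{"fn": "servo_tool", "kwargs": {
  "increments": [
    [-0.014, -0.032, -0.005, 0, 0],
    [-0.014, -0.032, -0.004, 0, 0],
    [-0.014, -0.032, -0.005, 0, 0],
    [-0.014, -0.032, -0.004, 0, 0],
    [-0.014, -0.031, -0.005, 0, 0]
  ]
}}

```text
time_s: 21.95
ee_pos: [0.4547, 0.1575, 0.1004]
tool_rot: [0.941, -0.239, 0.234, 0.057]
ft_force: [0.8, -0.3, -3.6]
grip_width: 0.0252
gripper_force: 60.2
```

Request:
{"fn": "servo_tool", "kwargs": {
  "increments": [
    [-0.014, -0.032, -0.004, 0, 0],
    [0, 0, 0, 0, 0]
  ]
}}

```text
time_s: 22.15
ee_pos: [0.4577, 0.1939, 0.0973]
tool_rot: [0.941, -0.237, 0.234, 0.057]
ft_force: [0.5, -0.8, -3.8]
grip_width: 0.0246
gripper_force: 60.0
```

```bash
python3 st.py; python3 - <<'E'
import sys;sys.argv=["mv.py"," 0,0,.146,.02"]
exec(open("mv.py").read())
import pickle,cv2
d={n:arm.get_image(n) for n in("scene","top","wrist")};pickle.dump(d,open("d3.pkl","wb"))
s=cv2.resize(d["scene"]["color"][110:230,245:345,::-1],None,fx=4,fy=4,interpolation=cv2.INTER_CUBIC)
t=cv2.resize(d["top"]["color"][110:220,160:260,::-1],None,fx=4,fy=4,interpolation=cv2.INTER_CUBIC)
o=np.zeros((600,800,3),np.uint8);o[:480,:400]=s;o[:440,400:800]=t;cv2.imwrite("pics/m1.png",o)
E
```

```text
22.15 [ 1.136 -0.443 -0.816  0.511 -1.266 -0.232] [0.4577 0.1939 0.0973] F [ 0.5 -0.8 -3.8] w 0.0246
tilt 27.9 lean -27.9 
 [[ 0.7782 -0.473   0.4133]
 [-0.4194 -0.8811 -0.2186]
 [ 0.4675 -0.0032 -0.884 ]]
rim machine [np.float64(-0.0866), np.float64(0.0054), np.float64(0.1383)] F [ 0.5 -0.8 -3.8]
[[0.011, -0.012, 0.005, 0.0, 1], [0.011, -0.011, 0.005, 0.0, 1], [0.012, -0.012, 0.005, 0.0, 1], [0.011, -0.011, 0.006, 0.0, 1], [0.012, -0.012, 0.005, 0.0, 1]]
(array([0.542, 0.214, 0.105]), np.float64(27.9), np.float64(-28.0), array([ 0.983, -0.203, -0.631,  0.535, -1.148, -0.131])) miss [0.0001 0.0001 0.0001]
```

View pics/m1.png

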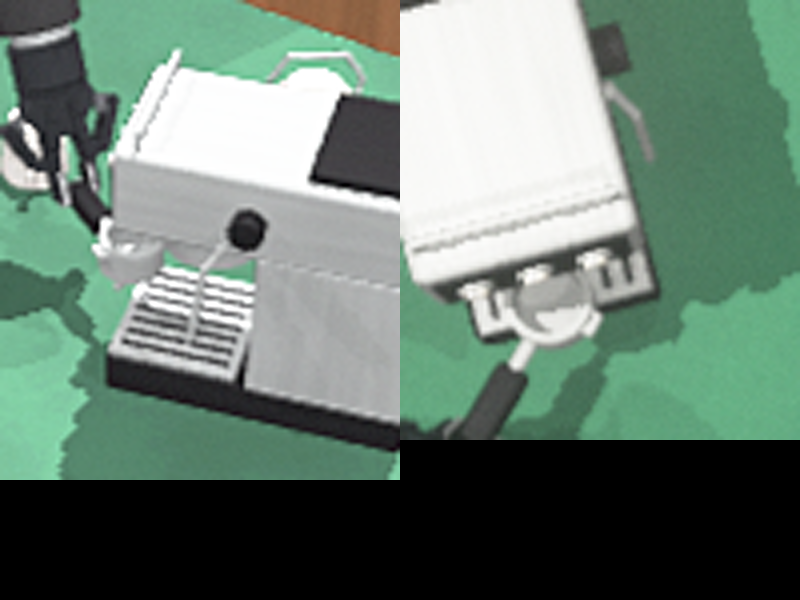

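The view shows the rim just in front of the head: rim centre near (555,306) and right lug (600,325) in the top crop. I'll compare that with the prediction.

```bash
python3 - <<'E'
from h import *
d=pickle.load(open("d3.pkl","rb"))
a=np.radians(16.6);r=np.array([.4577+.0961,.1939-.0552,.1383]);h=np.radians(-28.6)
lug=lambda s:r+np.array([-np.sin(h)*.04*s,np.cos(h)*.04*s,-.0095])
print("top rim",proj(d["top"],[r]),"obs 198.75,186.5; Rlug",proj(d["top"],[lug(-1)]),"obs 210,191.2; +x1cm",proj(d["top"],[r+[.01,0,0]]))
print("scene rim",proj(d["scene"],[r]),"Rlug",proj(d["scene"],[lug(-1)]))
# circle fit: bright rim pixels in top crop lower arc
im=d["top"]["color"][180:205,185:215].astype(int)
print(im.sum(2)//3)
E
```

```text
top rim [[197.18559012 184.93526355]] obs 198.75,186.5; Rlug [[209.39751333 192.00561324]] obs 210,191.2; +x1cm [[197.27171502 181.54181243]]
scene rim [[276.89325397 167.89538757]] Rlug [[267.90125811 172.731339  ]]
[[ 60  64  66  65 105 102 230 234 212 200 178 171 173 172 171 173 172 160
  150 138 159 167 163 174 171 132  79 101 154 172]
 [ 65  65  74  77  92 117 181 182 172 171 171 172 172 170 170 172 164 156
  157 147 153 166 154 164 173 146  93 100 158 177]
 [113 130 142 119 109 147 172 175 175 173 172 173 172 172 171 172 161 154
  150 154 155 165 155 150 169 167 157 156 176 181]
 [198 170 164 130 126 164 173 176 172 171 173 174 169 171 167 164 154 151
  151 151 155 166 165 140 165 176 177 172 183 186]
 [220 181 161 126 143 171 178 175 174 173 174 170 173 170 162 153 151 151
  154 153 158 169 162 133 161 173 173 163 151 137]
 [219 177 164 125 137 161 177 177 176 173 168 167 162 159 153 154 154 153
  153 150 154 168 165 127 133 141 122 109  93  75]
 [217 181 167 130 131 154 164 165 164 162 159 159 152 152 150 153 153 154
  155 196 180 215 190 128  96  81  63  59  55  53]
 [222 22
[... 1542 characters left out ...]
128 125 128 128 127 129
  127 125 127 128 123 101  93  95  98 116 133 136]
 [ 98 103 185 230 237 224 179 136 127 129 129 130 128 128 128 126 129 126
  128 127 130 123 102  96  89  92  94 126 138 134]
 [ 70  69 155 231 231 201 152 130 129 127 130 129 129 131 129 127 126 128
  129 116 108 100  93  94  90  91 111 126 134 134]
 [ 70  67  94 156 163 141 128 125 128 128 124 126 127 130 129 126 128 113
  106  95  93  90  89  91  93 104 127 137 139 135]
 [ 76  74  70  78  73  75  94 121 128 129 127 129 129 132 130 127 127 102
   92  93  92  93  89  91  90 101 125 134 132 134]
 [ 72  74  73  70  68  62  61 113 127 131 126 127 128 130 130 130 114  93
   90  91  89  92  93  93  89  89 105 130 133 137]]
```

```bash
python3 - <<'E'
from h import *
from rig import arm
s=arm.read_state();print(s["time_s"],s["ee_pos"].round(4),s["ft_force"].round(1))
d=pickle.load(open("d3.pkl","rb"))["top"];import cv2
# fit rim: inner+outer circles at rim height & lug tip, using gradient along circles (only lower half arc)
from scipy.ndimage import map_coordinates,gaussian_filter
from scipy.optimize import minimize
g=d["color"].astype(float).mean(2);gm=np.hypot(gaussian_filter(g,.7,order=(0,1)),gaussian_filter(g,.7,order=(1,0)))
h=np.radians(-28.6)
def pts(x,y,z=.138):
    t=np.radians(np.arange(-165,-20,3))  # camera-facing side
    c=np.c_[x+.033*np.cos(t),y+.033*np.sin(t),0*t+z]
    L=np.array([(u,v,z-.009) for u,v in [(-.009,-.04),(0,-.04),(.009,-.04),(-.009,-.036),(.009,-.036)]])
    R=np.array([[np.cos(h),-np.sin(h)],[np.sin(h),np.cos(h)]]);L[:,:2]=L[:,:2]@R.T+[x,y];return c,L
best=[]
for x in np.arange(.545,.566,.001):
    for y in np.arange(.130,.150,.001):
        c,L=pts(x,y);s=0
        for P,w in((c,1),(L,1)):
            u=proj(d,P);s+=w*map_coordinates(gm,[u[:,1],u[:,0]],order=1).mean()
        best.append((s,x,y))
print(sorted(best)[-6:])
E
```

```text
22.3 [0.4575 0.1906 0.098 ] [-0.5  0.2 -4.7]
[(np.float64(73.24712967532346), np.float64(0.557), np.float64(0.139)), (np.float64(73.32562591841233), np.float64(0.558), np.float64(0.14)), (np.float64(74.39200295899853), np.float64(0.556), np.float64(0.14100000000000001)), (np.float64(74.70523471947759), np.float64(0.556), np.float64(0.14)), (np.float64(75.10597079163107), np.float64(0.557), np.float64(0.14100000000000001)), (np.float64(75.80118257845372), np.float64(0.557), np.float64(0.14))]
```

```bash
sed -i 's/off=np.array(.*/off=np.array([.098,-.0535,.041])/' mv.py; python3 - <<'E'
import sys;sys.argv=["mv.py"," 0,0,.148,.02"," 0,0,.162,.007"," 0,0,.184,.006"]
exec(open("mv.py").read())
E
```

```text
rim machine [np.float64(-0.0854), np.float64(0.0033), np.float64(0.139)] F [-0.5  0.2 -4.7]
[[0.011, -0.012, 0.005, 0.0, 1], [0.011, -0.012, 0.005, 0.0, 1], [0.011, -0.012, 0.005, 0.0, 1], [0.011, -0.011, 0.004, 0.0, 1], [0.011, -0.012, 0.005, 0.0, 1]]
(array([0.54 , 0.212, 0.107]), np.float64(27.9), np.float64(-28.0), array([ 0.985, -0.21 , -0.634,  0.534, -1.154, -0.134])) miss [ 0.      0.0003 -0.0003]
[[0.002, 0.0, -0.004, 0.0, 1], [0.002, 0.0, -0.004, 0.0, 1], [0.003, 0.0, -0.005, 0.0, 1]]
(array([0.54 , 0.212, 0.122]), np.float64(27.9), np.float64(-28.0), array([ 0.987, -0.219, -0.613,  0.527, -1.181, -0.118])) miss [0.0001 0.0002 0.0005]
[[0.003, 0.0, -0.005, 0.0, 1], [0.002, 0.0, -0.005, 0.0, 1], [0.003, 0.0, -0.004, 0.0, 1], [0.002, 0.0, -0.005, 0.0, 1]]
(array([0.54 , 0.212, 0.143]), np.float64(27.9), np.float64(-28.0), array([ 0.989, -0.231, -0.581,  0.519, -1.22 , -0.097])) miss [ 0.      0.0002 -0.    ]
```

Request:
{"fn": "servo_tool", "kwargs": {
  "increments": [
    [0.011, -0.012, 0.005, 0, 0],
    [0.011, -0.012, 0.005, 0, 0],
    [0.011, -0.012, 0.005, 0, 0],
    [0.011, -0.011, 0.004, 0, 0],
    [0.011, -0.012, 0.005, 0, 0]
  ]
}}

```text
time_s: 22.8
ee_pos: [0.5392, 0.2133, 0.1043]
tool_rot: [0.94, -0.24, 0.234, 0.056]
ft_force: [-0.1, 0.2, -3.5]
grip_width: 0.0247
gripper_force: 60.0
```

Request:
{"fn": "servo_tool", "kwargs": {
  "increments": [
    [0, 0, 0, 0, 0],
    [0.002, 0, -0.004, 0, 0],
    [0.002, 0, -0.004, 0, 0]
  ]
}}

```text
time_s: 23.1
ee_pos: [0.5381, 0.2137, 0.1135]
tool_rot: [0.941, -0.239, 0.234, 0.057]
ft_force: [-0.9, 0.7, -3.3]
grip_width: 0.0244
gripper_force: 59.9
```

```bash
python3 st.py; python3 - <<'E'
import sys;sys.argv=["mv.py"," 0,0,.184,.007"]
exec(open("mv.py").read())
E
```

```text
23.1 [ 0.987 -0.22  -0.622  0.53  -1.173 -0.125] [0.5381 0.2137 0.1135] F [-0.9  0.7 -3.3] w 0.0244
tilt 27.9 lean -27.9 
 [[ 0.7755 -0.4768  0.4138]
 [-0.4237 -0.879  -0.2187]
 [ 0.468  -0.0058 -0.8837]]
rim machine [np.float64(-0.0016), np.float64(0.0024), np.float64(0.1545)] F [-0.9  0.7 -3.3]
[[0.003, -0.0, -0.006, 0.0, 1], [0.003, -0.0, -0.005, 0.0, 1], [0.003, -0.0, -0.006, 0.0, 1], [0.003, -0.0, -0.005, 0.0, 1]]
(array([0.54 , 0.211, 0.143]), np.float64(27.9), np.float64(-28.0), array([ 0.988, -0.234, -0.584,  0.52 , -1.218, -0.099])) miss [-0.0002 -0.0004 -0.0003]
```

Request:
{"fn": "servo_tool", "kwargs": {
  "increments": [
    [0.004, 0, -0.003, 0, 0],
    [0.003, 0, -0.004, 0, 0],
    [0, 0, 0, 0, 0]
  ]
}}

```text
time_s: 23.4
ee_pos: [0.5413, 0.2131, 0.1243]
tool_rot: [0.94, -0.239, 0.235, 0.056]
ft_force: [0.1, -1.0, -1.7]
grip_width: 0.0248
gripper_force: 60.0
```

Request:
{"fn": "servo_tool", "kwargs": {
  "increments": [
    [0.002, 0, -0.004, 0, 0],
    [0.002, 0, -0.004, 0, 0],
    [0, 0, 0, 0, 0]
  ]
}}

```text
time_s: 23.7
ee_pos: [0.5406, 0.2129, 0.1321]
tool_rot: [0.941, -0.239, 0.234, 0.057]
ft_force: [-0.5, -1.7, -2.9]
grip_width: 0.0247
gripper_force: 60.0
```

```bash
python3 - <<'E'
import sys;sys.argv=["mv.py"," 0,0,.184,.007"]
exec(open("mv.py").read());print(arm.read_state()["ft_torque"].round(2),arm.read_state()["ee_pos"])
E
```

```text
rim machine [np.float64(0.0006), np.float64(0.001), np.float64(0.1731)] F [-0.5 -1.7 -2.9]
[[0.001, 0.0, -0.004, 0.0, 1], [0.0, 0.0, -0.003, 0.0, 1]]
(array([0.54 , 0.212, 0.143]), np.float64(27.9), np.float64(-28.0), array([ 0.989, -0.232, -0.583,  0.519, -1.218, -0.099])) miss [ 0.      0.0001 -0.0002]
[ 0.59  2.2  -0.53] [0.54063946 0.212925   0.13213848]
```

Request:
{"fn": "servo_tool", "kwargs": {
  "increments": [
    [0.001, 0, -0.003, 0, 0],
    [0.001, 0, -0.002, 0, 0],
    [0, 0, 0, 0, 0]
  ]
}}

```text
time_s: 24.0
ee_pos: [0.5402, 0.2131, 0.1372]
tool_rot: [0.941, -0.239, 0.234, 0.057]
ft_force: [0.1, -2.8, -4.6]
grip_width: 0.0249
gripper_force: 59.9
```

Request:
{"fn": "servo_tool", "kwargs": {
  "increments": [
    [0.001, 0, -0.003, 0, 0],
    [0.001, 0, -0.002, 0, 0],
    [0, 0, 0, 0, 0]
  ]
}}

```text
time_s: 24.3
ee_pos: [0.5396, 0.2137, 0.1425]
tool_rot: [0.941, -0.239, 0.234, 0.056]
ft_force: [-1.6, -2.2, -6.0]
grip_width: 0.0247
gripper_force: 59.8
```

```bash
python3 - <<'E'
import sys;sys.argv=["mv.py"]
exec(open("mv.py").read());print(arm.read_state()["ft_torque"].round(2),arm.read_state()["ee_pos"])
E
```

```text
rim machine [np.float64(-0.0001), np.float64(0.002), np.float64(0.1835)] F [-1.6 -2.2 -6. ]
[ 0.89  2.73 -0.49] [0.53964005 0.21372158 0.1425389 ]
```

Request:
{"fn": "servo_tool", "kwargs": {
  "increments": [
    [0.001, 0, -0.002, 0, 0],
    [0, 0, 0, 0, 0]
  ]
}}

```text
time_s: 24.5
ee_pos: [0.5396, 0.2138, 0.1448]
tool_rot: [0.941, -0.239, 0.234, 0.056]
ft_force: [-2.0, -0.8, -6.1]
grip_width: 0.0247
gripper_force: 59.9
```

```bash
python3 - <<'E'
import sys;sys.argv=["mv.py"]
exec(open("mv.py").read());print(arm.read_state()["ft_torque"].round(2),arm.read_state()["ee_pos"])
import pickle,cv2
d={n:arm.get_image(n) for n in("scene","wrist")};pickle.dump(d,open("d4.pkl","wb"))
s=cv2.resize(d["scene"]["color"][110:230,245:345,::-1],None,fx=4,fy=4,interpolation=cv2.INTER_CUBIC)
o=np.zeros((480,800,3),np.uint8);o[:,:400]=s;o[:300,400:]=cv2.resize(d["wrist"]["color"][:,:,::-1],(400,300));cv2.imwrite("pics/m2.png",o)
E
```

```text
rim machine [np.float64(-0.0001), np.float64(0.0021), np.float64(0.1858)] F [-2.  -0.8 -6.1]
[ 0.97  3.07 -0.53] [0.53957321 0.2137963  0.14476117]
```

View pics/m2.png

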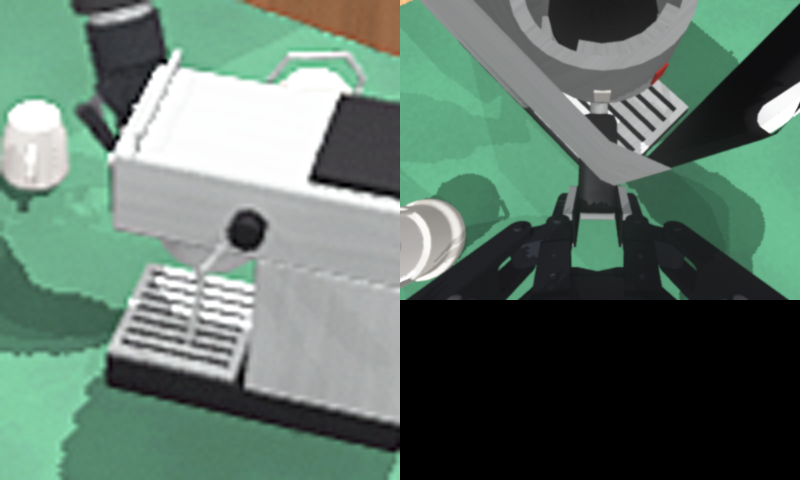

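The wrist view shows the handle neck going up into the bell, with the bell rim near (605,40), the red mark at (660,73), and the gripper just outside the head's corner. Now the twist.

```bash
cat > tw.py <<'E'
from mv import *
def twist(steps,deg,yaw,jaw,q=None,dz=0,dr=0):
    q=qn if q is None else q;rows=[]
    for i in range(steps):
        p,r=fk(q);d=p[:2]-G;t=np.radians(deg);n=np.array([np.cos(t)*d[0]-np.sin(t)*d[1],np.sin(t)*d[0]+np.cos(t)*d[1]]);n*=1+dr/np.linalg.norm(n)
        c=[*r.inv().apply(np.r_[n-d,dz]).round(4),yaw];q,_=row(q,c,W,"ls");rows.append([float(x) for x in c]+[jaw])
    for i in range(0,steps,5): print(rows[i:i+5])
    d=fk(q)[0][:2]-G;print(show(q),"phi",(np.degrees(np.arctan2(d[1],d[0]))-16.6)%360,"r",np.linalg.norm(d).round(4));return q
def phi():
    d=arm.read_state()["ee_pos"][:2]-G;print("phi machine",(np.degrees(np.arctan2(d[1],d[0]))-16.6)%360,"r",np.linalg.norm(d).round(4),"F",arm.read_state()["ft_force"].round(1),arm.read_state()["ft_torque"].round(2))
E
python3 - <<'E'
from tw import *
phi();twist(5,3,-1.5,0)
E
```

```text
phi machine 134.07769738436872 r 0.1132 F [-1.7  0.1 -5.7] [ 1.12  3.23 -0.46]
[[0.0001, 0.0058, 0.0, -1.5, 0], [0.0002, 0.0058, 0.0002, -1.5, 0], [0.0004, 0.0058, 0.0003, -1.5, 0], [0.0005, 0.0058, 0.0004, -1.5, 0], [0.0006, 0.0057, 0.0006, -1.5, 0]]
(array([0.531, 0.185, 0.149]), np.float64(27.9), np.float64(-28.0), array([ 0.973, -0.303, -0.629,  0.516, -1.232,  0.06 ])) phi 149.63104865896872 r 0.1106
```

Request:
{"fn": "servo_tool", "kwargs": {
  "increments": [
    [0, 0.006, 0, -1.5, 0],
    [0, 0.006, 0, -1.5, 0]
  ]
}}

```text
time_s: 24.8
ee_pos: [0.5344, 0.2037, 0.1452]
tool_rot: [0.947, -0.213, 0.233, 0.062]
ft_force: [4.5, 2.2, -6.7]
grip_width: 0.0242
gripper_force: 59.5
```

```bash
python3 st.py;python3 - <<'E'
from tw import *
phi()
E
```

```text
24.8 [ 0.984 -0.265 -0.598  0.518 -1.228 -0.03 ] [0.5344 0.2037 0.1452] F [ 4.5  2.2 -6.7] w 0.0242
tilt 27.9 lean -27.5 
 [[ 0.8007 -0.4313  0.4158]
 [-0.3736 -0.902  -0.2162]
 [ 0.4684  0.0178 -0.8834]]
phi machine 139.8153201046194 r 0.1133 F [ 4.5  2.2 -6.7] [2.06 1.24 0.96]
```

Request:
{"fn": "servo_tool", "kwargs": {
  "increments": [
    [0, 0.006, 0, -1.5, 0],
    [0, 0.006, 0, -1.5, 0],
    [0, 0, 0, 0, 0]
  ]
}}

```text
time_s: 25.1
ee_pos: [0.5309, 0.195, 0.1482]
tool_rot: [0.952, -0.187, 0.234, 0.064]
ft_force: [9.6, 5.8, -5.8]
grip_width: 0.0245
gripper_force: 60.7
```

```bash
python3 st.py;python3 - <<'E'
from tw import *
phi();twist(5,3,-1.5,0)
E
```

```text
25.1 [ 0.981 -0.298 -0.62   0.519 -1.228  0.03 ] [0.5309 0.195  0.1482] F [ 9.6  5.8 -5.8] w 0.0245
tilt 28.1 lean -26.5 
 [[ 0.8207 -0.3857  0.4216]
 [-0.3255 -0.922  -0.2099]
 [ 0.4696  0.035  -0.8822]]
phi machine 144.55322470719503 r 0.1135 F [ 9.6  5.8 -5.8] [ 3.41 -0.75  2.6 ]
[[0.0005, 0.0058, 0.0005, -1.5, 0], [0.0006, 0.0058, 0.0006, -1.5, 0], [0.0007, 0.0057, 0.0008, -1.5, 0], [0.0008, 0.0057, 0.0009, -1.5, 0], [0.0009, 0.0056, 0.001, -1.5, 0]]
(array([0.527, 0.164, 0.152]), np.float64(28.1), np.float64(-26.0), array([ 0.953, -0.358, -0.665,  0.517, -1.228,  0.192])) phi 160.33543451062903 r 0.1111
```

Request:
{"fn": "servo_tool", "kwargs": {
  "increments": [
    [0.001, 0.006, 0.0005, -2, 0],
    [0.001, 0.006, 0.0005, -2, 0],
    [0.001, 0.006, 0.001, -2, 0]
  ]
}}

```text
time_s: 25.4
ee_pos: [0.5287, 0.1821, 0.1494]
tool_rot: [0.961, -0.134, 0.231, 0.071]
ft_force: [8.0, 28.0, -9.0]
grip_width: 0.0246
gripper_force: 61.8
```

```bash
python3 st.py;python3 - <<'E'
from tw import *
phi()
import cv2
cv2.imwrite("pics/t1.png",arm.get_image("wrist")["color"][:,:,::-1])
E
```

```text
25.4 [ 0.967 -0.335 -0.645  0.516 -1.22   0.155] [0.5287 0.1821 0.1494] F [ 8. 28. -9.] w 0.0246
tilt 28.0 lean -25.0 
 [[ 0.8567 -0.2913  0.4257]
 [-0.2255 -0.9537 -0.1988]
 [ 0.4639  0.0744 -0.8828]]
phi machine 151.14312574738577 r 0.1122 F [ 8. 28. -9.] [10.65 -0.11  5.58]
```

View pics/t1.png

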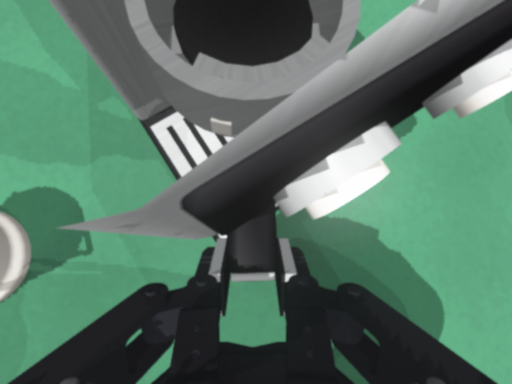

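The wrist view shows the gripper and handle at (255,250), just in front of the head's edge, with the bell above at (250,40). The handle has turned about 17°. I'll loosen the jaws so one finger pushes the rest of the way.

Request:
{"fn": "servo_tool", "kwargs": {
  "increments": [
    [0, 0, 0, 0, 0.45],
    [0, 0, 0, 0, 0.45],
    [0, 0, 0, 0, 0.45]
  ]
}}

```text
time_s: 25.75
ee_pos: [0.5265, 0.1743, 0.1477]
tool_rot: [0.96, -0.139, 0.229, 0.08]
ft_force: [-0.2, 1.6, 1.3]
grip_width: 0.0387
gripper_force: 0.7
```

```bash
python3 st.py;python3 - <<'E'
from tw import *
phi()
# where is the handle? scene-camera mask of dark handle is hidden; use top camera: list dark blob near expected
import cv2,pickle
from h import proj
d={n:arm.get_image(n) for n in("top","scene","wrist")};pickle.dump(d,open("d5.pkl","wb"))
E
```

```text
25.75 [ 0.963 -0.335 -0.649  0.516 -1.235  0.152] [0.5265 0.1743 0.1477] F [-0.2  1.6  1.3] w 0.0387
tilt 28.0 lean -27.5 
 [[ 0.8566 -0.304   0.4169]
 [-0.2308 -0.9484 -0.2172]
 [ 0.4614  0.0898 -0.8826]]
phi machine 155.26564485687572 r 0.113 F [-0.2  1.6  1.3] [0.98 0.98 0.22]
```

```bash
python3 - <<'E'
import pickle,numpy as np,cv2
d=pickle.load(open("d5.pkl","rb"));w=d["wrist"]["color"].astype(int);t=cv2.imread("pics/t1.png")[:,:,::-1].astype(int)
for r in(240,250,260,268,276,285,300): print(r,[w[r,c].sum()//3 for c in range(190,320,6)],"|",[t[r,c].sum()//3 for c in range(190,320,6)])
from tw import *
from h import proj
for ph in(146,150,154,158):
    a2=np.radians(ph+16.6);P=[[*(G+r*np.array([np.cos(a2),np.sin(a2)])),z] for r,z in((.124,.150),(.124,.162),(.124,.138))];print(ph,proj(d["wrist"],P).round(0).tolist())
E
```

```text
240 [np.int64(145), np.int64(144), np.int64(126), np.int64(153), np.int64(67), np.int64(45), np.int64(75), np.int64(81), np.int64(73), np.int64(66), np.int64(61), np.int64(60), np.int64(54), np.int64(102), np.int64(102), np.int64(96), np.int64(94), np.int64(123), np.int64(159), np.int64(110), np.int64(116), np.int64(116)] | [np.int64(125), np.int64(125), np.int64(124), np.int64(125), np.int64(93), np.int64(132), np.int64(81), np.int64(41), np.int64(63), np.int64(57), np.int64(52), np.int64(47), np.int64(44), np.int64(42), np.int64(33), np.int64(126), np.int64(131), np.int64(72), np.int64(72), np.int64(77), np.int64(78), np.int64(93)]
250 [np.int64(132), np.int64(41), np.int64(154), np.int64(152), np.int64(32), np.int64(33), np.int64(74), np.int64(85), np.int64(78), np.int64(70), np.int64(62), np.int64(58), np.int64(50), np.int64(108), np.int64(140), np.int64(91), np.int64(82), np.int64(57), np.int64(159), np.int64(138), np.int64(57), np.int64(99)] | [np.int64(126), np.int64(123), np.int64(114), np.int64(34), np.int64(96), np.int64(130), np.int64(31), np.int64(43), np.int64(65), np.in
[... 2905 characters left out ...]
t64(136), np.int64(134), np.int64(133), np.int64(136), np.int64(135), np.int64(134), np.int64(135), np.int64(84), np.int64(43), np.int64(37), np.int64(36), np.int64(36)] | [np.int64(30), np.int64(25), np.int64(26), np.int64(25), np.int64(27), np.int64(25), np.int64(44), np.int64(113), np.int64(114), np.int64(113), np.int64(113), np.int64(115), np.int64(113), np.int64(114), np.int64(113), np.int64(30), np.int64(28), np.int64(30), np.int64(28), np.int64(28), np.int64(28), np.int64(27)]
146 [[220.0, 275.0], [220.0, 278.0], [221.0, 273.0]]
150 [[236.0, 274.0], [237.0, 277.0], [236.0, 272.0]]
154 [[252.0, 272.0], [254.0, 275.0], [250.0, 270.0]]
158 [[268.0, 269.0], [271.0, 272.0], [265.0, 267.0]]
```

```bash
python3 - <<'E'
from tw import *
twist(10,3,-2,.5)
E
```

```text
[[0.0009, 0.0057, 0.001, -2.0, 0.5], [0.0009, 0.0056, 0.0012, -2.0, 0.5], [0.001, 0.0056, 0.0013, -2.0, 0.5], [0.0011, 0.0055, 0.0014, -2.0, 0.5], [0.0011, 0.0055, 0.0015, -2.0, 0.5]]
[[0.0012, 0.0054, 0.0016, -2.0, 0.5], [0.0013, 0.0054, 0.0018, -2.0, 0.5], [0.0014, 0.0053, 0.0019, -2.0, 0.5], [0.0015, 0.0053, 0.002, -2.0, 0.5], [0.0015, 0.0052, 0.0021, -2.0, 0.5]]
(array([0.536, 0.115, 0.151]), np.float64(28.0), np.float64(-28.0), array([ 0.863, -0.398, -0.696,  0.512, -1.204,  0.598])) phi 186.33086348951326 r 0.1111
```

Request:
{"fn": "servo_tool", "kwargs": {
  "increments": [
    [0.001, 0.006, 0.001, -2, 0.5],
    [0.001, 0.006, 0.001, -2, 0.5],
    [0.001, 0.006, 0.0015, -2, 0.5],
    [0.001, 0.006, 0.0015, -2, 0.5]
  ]
}}

```text
time_s: 26.3
ee_pos: [0.5253, 0.1506, 0.1462]
tool_rot: [0.968, -0.071, 0.221, 0.095]
ft_force: [-5.4, 7.4, 2.1]
grip_width: 0.0426
gripper_force: 3.6
```

```bash
cat > cap.py <<'E'
from tw import *
from h import proj
import cv2
def cap():
    d=arm.get_image("wrist");w=d["color"].astype(int);g=w.mean(2);sat=w.max(2)-w.min(2)
    out=[]
    for ph in np.arange(130,195,1.0):   # handle end cap position hypothesis: bright, unsaturated just at end, dark above
        a2=np.radians(ph+16.6);e=np.array([np.cos(a2),np.sin(a2)]);n=np.array([-e[1],e[0]])
        P=[[*(G+.128*e+k*n),z] for k in(-.008,0,.008) for z in(.147,.150,.153)];D=[[*(G+r*e+k*n),.162] for k in(-.009,0,.009) for r in(.11,.117)];S=[[*(G+.117*e+k*n),.162] for k in(-.018,.018)]
        f=lambda P,im:np.array([im[int(v),int(u)] if 0<=v<384 and 0<=u<512 else np.nan for u,v in proj(d,P)])
        b=f(P,g);s=f(P,sat);k=f(D,g);out.append((np.nanmean(b)-np.nanmean(k)-np.nanmean(s),ph))
    out.sort();print("cap phi",out[-4:]);return d
E
python3 - <<'E'
from cap import *
phi();d=cap()
g=d["color"].astype(int).sum(2)//3
for r in range(236,300,8): print(r,[int(g[r,c]) for c in range(160,340,6)])
for ph in(155,160,165,170): 
    a2=np.radians(ph+16.6);print(ph,proj(d,[[*(G+.124*np.array([np.cos(a2),np.sin(a2)])),.15]]).round(0))
E
```

```text
phi machine 167.30387552912688 r 0.1133 F [-5.4  7.4  2.1] [2.84 2.62 0.86]
cap phi [(np.float64(37.79629629629632), np.float64(164.0)), (np.float64(40.87037037037038), np.float64(167.0)), (np.float64(55.22222222222224), np.float64(162.0)), (np.float64(68.46296296296296), np.float64(163.0))]
236 [223, 191, 125, 235, 238, 252, 254, 255, 255, 255, 147, 113, 109, 104, 98, 94, 85, 113, 111, 113, 112, 108, 105, 102, 102, 100, 101, 99, 99, 99]
244 [141, 140, 143, 144, 146, 233, 253, 225, 106, 83, 94, 108, 103, 98, 94, 87, 77, 102, 106, 107, 108, 106, 57, 142, 150, 101, 99, 100, 99, 99]
252 [142, 141, 142, 141, 128, 58, 152, 160, 68, 68, 86, 101, 97, 92, 85, 81, 72, 79, 101, 98, 104, 103, 50, 57, 150, 88, 46, 98, 97, 98]
260 [141, 141, 141, 140, 55, 62, 156, 133, 56, 59, 64, 94, 92, 86, 79, 73, 65, 63, 126, 87, 88, 100, 44, 41, 148, 148, 46, 52, 99, 98]
268 [141, 142, 141, 64, 44, 145, 153, 50, 47, 76, 53, 62, 62, 59, 58, 55, 56, 97, 127, 125, 96, 87, 38, 38, 87, 148, 91, 38, 85, 97]
276 [141, 142, 136, 38, 37, 142, 172, 42, 39, 117, 78, 57, 74, 118, 161, 182, 188, 161, 126, 127, 125, 81, 41, 34, 52, 212, 177, 37, 35, 97]
284 [129, 37, 40, 39, 35, 39, 131, 37, 36, 137, 138, 192, 176, 149, 141, 140, 128, 129, 127, 127, 127, 82, 69, 33, 42, 108, 40, 48, 42, 40]
292 [34, 35, 35, 34, 36, 38, 31, 37, 34, 125, 125, 125, 128, 126, 129, 129, 126, 127, 127, 127, 127, 110, 78, 32, 41, 35, 36, 38, 39, 35]
155 [[210. 279.]]
160 [[231. 277.]]
165 [[251. 273.]]
170 [[270. 268.]]
```

```bash
python3 - <<'E'
from tw import *
twist(6,2.9,-2,.5)
E
```

```text
[[0.0011, 0.0053, 0.0015, -2.0, 0.5], [0.0012, 0.0053, 0.0016, -2.0, 0.5], [0.0013, 0.0053, 0.0017, -2.0, 0.5], [0.0013, 0.0052, 0.0018, -2.0, 0.5], [0.0014, 0.0052, 0.0019, -2.0, 0.5]]
[[0.0015, 0.0051, 0.002, -2.0, 0.5]]
(array([0.535, 0.114, 0.15 ]), np.float64(27.9), np.float64(-27.0), array([ 0.863, -0.402, -0.698,  0.51 , -1.203,  0.603])) phi 186.41944481209708 r 0.1122
```

Request:
{"fn": "servo_tool", "kwargs": {
  "increments": [
    [0.001, 0.005, 0.0015, -2, 0.5],
    [0.001, 0.005, 0.0015, -2, 0.5],
    [0.0015, 0.005, 0.0015, -2, 0.5],
    [0.0015, 0.005, 0.002, -2, 0.5],
    [0, 0, 0, 0, 0.5]
  ]
}}

```text
time_s: 26.85
ee_pos: [0.5297, 0.1285, 0.1462]
tool_rot: [0.971, -0.004, 0.214, 0.111]
ft_force: [-3.6, 5.0, 1.8]
grip_width: 0.0426
gripper_force: 2.5
```

```bash
cat > row.py <<'E'
from cap import *
phi();d=cap()
g=d["color"].astype(int).sum(2)//3
for r in range(256,296,4): print(r,[int(g[r,c]) for c in range(190,300,5)])
for ph in(165,170,175,180,185): 
    a2=np.radians(ph+16.6);print(ph,proj(d,[[*(G+.124*np.array([np.cos(a2),np.sin(a2)])),.15]]).round(0))
E
python3 row.py
```

```text
phi machine 178.71574477747515 r 0.1126 F [-3.6  5.   1.8] [1.85 2.23 0.43]
cap phi [(np.float64(61.240740740740755), np.float64(173.0)), (np.float64(69.55555555555557), np.float64(130.0)), (np.float64(70.57407407407406), np.float64(174.0)), (np.float64(73.2962962962963), np.float64(175.0))]
256 [51, 141, 144, 55, 35, 34, 39, 51, 56, 53, 49, 47, 44, 40, 35, 75, 86, 86, 88, 88, 72, 32]
260 [55, 145, 143, 40, 35, 61, 35, 51, 57, 55, 49, 51, 49, 43, 37, 58, 87, 87, 88, 88, 72, 33]
264 [97, 144, 135, 37, 35, 86, 34, 51, 59, 56, 54, 51, 49, 46, 40, 58, 85, 86, 86, 87, 63, 31]
268 [136, 144, 107, 33, 33, 101, 32, 42, 58, 39, 39, 51, 48, 43, 40, 75, 84, 86, 85, 86, 65, 31]
272 [142, 142, 52, 31, 32, 116, 35, 35, 39, 39, 37, 38, 38, 42, 57, 130, 86, 88, 88, 87, 73, 30]
276 [130, 203, 49, 30, 31, 122, 107, 33, 36, 35, 35, 41, 85, 203, 233, 200, 88, 88, 89, 87, 78, 28]
280 [42, 154, 39, 29, 31, 125, 124, 46, 48, 89, 142, 168, 175, 178, 168, 141, 101, 87, 87, 88, 87, 29]
284 [38, 114, 38, 28, 35, 126, 125, 107, 171, 177, 179, 165, 127, 118, 133, 134, 97, 89, 88, 89, 88, 28]
288 [37, 33, 37, 28, 49, 127, 127, 128, 171, 131, 113, 114, 114, 113, 122, 127, 99, 88, 89, 89, 88, 31]
292 [37, 33, 35, 28, 84, 127, 125, 127, 118, 114, 114, 115, 114, 114, 122, 121, 96, 89, 89, 89, 89, 46]
165 [[208. 286.]]
170 [[228. 282.]]
175 [[248. 277.]]
180 [[266. 270.]]
185 [[284. 262.]]
```

Request:
{"fn": "servo_tool", "kwargs": {
  "increments": [
    [0.0015, 0.0055, 0.002, -2, 0.5],
    [0.0015, 0.0055, 0.002, -2, 0.5],
    [0, 0, 0, 0, 0.5]
  ]
}}

```text
time_s: 27.2
ee_pos: [0.5335, 0.1169, 0.1462]
tool_rot: [0.97, 0.03, 0.21, 0.118]
ft_force: [-5.0, 3.5, 2.0]
grip_width: 0.043
gripper_force: 2.5
```

```bash
python3 row.py
```

```text
phi machine 184.94881817224152 r 0.1126 F [-5.   3.5  2. ] [1.64 2.3  0.34]
cap phi [(np.float64(99.70833333333333), np.float64(130.0)), (np.float64(99.92592592592587), np.float64(134.0)), (np.float64(108.77777777777779), np.float64(132.0)), (np.float64(121.22222222222221), np.float64(133.0))]
256 [34, 131, 133, 44, 25, 39, 34, 44, 45, 45, 47, 46, 44, 43, 35, 48, 82, 84, 83, 86, 73, 40]
260 [44, 134, 133, 28, 24, 82, 27, 43, 49, 49, 47, 46, 45, 43, 39, 35, 83, 82, 83, 85, 69, 37]
264 [88, 133, 127, 26, 24, 97, 26, 41, 50, 50, 48, 46, 45, 44, 41, 37, 84, 84, 85, 84, 62, 35]
268 [127, 134, 99, 22, 24, 98, 24, 38, 43, 44, 47, 47, 45, 42, 40, 41, 82, 85, 84, 85, 64, 34]
272 [122, 133, 44, 23, 25, 106, 43, 30, 32, 34, 36, 45, 42, 39, 43, 131, 82, 84, 82, 85, 68, 33]
276 [121, 193, 41, 22, 23, 111, 112, 26, 31, 34, 33, 30, 49, 133, 227, 216, 83, 85, 84, 84, 75, 31]
280 [34, 145, 33, 22, 24, 115, 117, 63, 29, 32, 65, 133, 161, 171, 218, 111, 83, 85, 84, 83, 83, 30]
284 [31, 105, 32, 22, 27, 116, 119, 112, 108, 151, 165, 169, 154, 130, 124, 84, 82, 84, 85, 85, 85, 28]
288 [31, 27, 31, 22, 45, 118, 119, 109, 147, 168, 152, 128, 127, 127, 124, 84, 83, 84, 84, 84, 83, 31]
292 [30, 28, 34, 23, 79, 119, 111, 109, 110, 108, 120, 128, 129, 129, 127, 85, 84, 84, 84, 84, 84, 44]
165 [[183. 292.]]
170 [[205. 289.]]
175 [[225. 285.]]
180 [[245. 279.]]
185 [[263. 272.]]
```

Request:
{"fn": "servo_tool", "kwargs": {
  "increments": [
    [0, -0.003, 0, 0, 0.7],
    [0, 0, 0, 0, 1],
    [0, 0, 0, 0, 1],
    [0, 0, 0, 0, 1]
  ]
}}

```text
time_s: 27.65
ee_pos: [0.5335, 0.1194, 0.1451]
tool_rot: [0.97, 0.029, 0.21, 0.119]
ft_force: [-0.5, -0.4, -0.5]
grip_width: 0.0853
gripper_force: 0.0
```

```bash
python3 row.py
```

```text
phi machine 183.7744958313106 r 0.1118 F [-0.5 -0.4 -0.5] [ 0.58  1.09 -0.07]
cap phi [(np.float64(100.51851851851852), np.float64(180.0)), (np.float64(101.79629629629632), np.float64(130.0)), (np.float64(106.64814814814818), np.float64(182.0)), (np.float64(113.85185185185188), np.float64(181.0))]
256 [108, 105, 102, 104, 103, 66, 39, 31, 37, 42, 42, 40, 38, 35, 34, 35, 30, 72, 73, 73, 74, 76]
260 [107, 108, 105, 104, 103, 66, 57, 28, 36, 43, 43, 44, 40, 36, 37, 36, 31, 68, 72, 73, 73, 75]
264 [104, 106, 107, 103, 104, 98, 64, 28, 36, 43, 46, 44, 41, 41, 39, 37, 32, 55, 75, 74, 74, 76]
268 [104, 105, 105, 105, 104, 106, 77, 26, 36, 42, 48, 45, 43, 42, 39, 37, 33, 59, 75, 74, 74, 76]
272 [104, 105, 105, 104, 105, 104, 104, 30, 31, 39, 42, 47, 44, 42, 39, 36, 33, 66, 75, 74, 74, 76]
276 [107, 106, 108, 106, 104, 104, 105, 69, 30, 38, 45, 46, 42, 37, 35, 36, 86, 100, 75, 75, 73, 76]
280 [105, 105, 106, 107, 105, 104, 104, 105, 34, 36, 44, 40, 35, 43, 84, 134, 157, 142, 75, 74, 74, 74]
284 [105, 104, 106, 107, 105, 104, 107, 105, 89, 33, 36, 51, 152, 188, 158, 149, 126, 81, 75, 75, 75, 74]
288 [107, 107, 109, 108, 107, 107, 103, 98, 96, 82, 123, 145, 151, 148, 122, 75, 75, 73, 76, 76, 76, 75]
292 [110, 109, 107, 109, 110, 108, 98, 97, 98, 94, 153, 147, 121, 117, 112, 77, 76, 76, 76, 75, 76, 75]
165 [[188. 292.]]
170 [[210. 289.]]
175 [[230. 285.]]
180 [[250. 279.]]
185 [[268. 272.]]
```

Request:
{"fn": "servo_tool", "kwargs": {
  "increments": [
    [0, 0, -0.02, 0, 1],
    [0, 0, -0.03, 0, 1],
    [0, 0, -0.04, 0, 1],
    [0, 0, -0.04, 0, 1],
    [0, 0, -0.03, 0, 1]
  ]
}}

```text
time_s: 28.2
ee_pos: [0.4667, 0.1548, 0.2893]
tool_rot: [0.97, 0.029, 0.211, 0.118]
ft_force: [0.5, 0.4, 0.3]
grip_width: 0.0853
gripper_force: 0.0
```

Request:
{"fn": "servo_tool", "kwargs": {
  "increments": [
    [0, 0, -0.02, 0, 1],
    [0, 0, 0, 0, 1],
    [0, 0, 0, 0, 1]
  ]
}}

```text
time_s: 28.5
ee_pos: [0.4589, 0.1592, 0.3039]
tool_rot: [0.97, 0.03, 0.21, 0.119]
ft_force: [-0.1, 0.3, -0.5]
grip_width: 0.0856
gripper_force: 0.0
```

```bash
python3 st.py; python3 - <<'E'
from h import *
from rig import arm
from scipy.ndimage import label
d={n:arm.get_image(n) for n in("top","wrist","scene")};d0=pickle.load(open("d0.pkl","rb"))
G=np.array([.6383,.1583])
for n in("top","wrist"):
    w=d[n]["color"].astype(int);dark=w.max(2)<75
    for ph in(175,180,185):
        a=np.radians(ph+16.6);e=np.array([np.cos(a),np.sin(a)]);print(n,ph,proj(d[n],[[*(G+r*e),.16] for r in(.09,.1,.12,.128)]).round(0).tolist())
t=d["top"]["color"].astype(int).max(2)
u=proj(d["top"],[[*(G+.11*np.array([np.cos(np.radians(196.6)),np.sin(np.radians(196.6))])),.162]])[0].astype(int)
print(u);print(t[u[1]-12:u[1]+14:2,u[0]-12:u[0]+13])
for nm,(x,y,r) in dict(bowl=(318,131,22),torch=(398,190,25),cup=(142,266,16),lantern=(100,172,24)).items():
    a=d["top"]["color"][y-r:y+r,x-r:x+r].astype(int);b=d0["top"]["color"][y-r:y+r,x-r:x+r].astype(int);print(nm,np.abs(a-b).mean().round(1))
E
```

```text
28.5 [ 1.097 -0.512 -0.483  0.487 -1.601  0.549] [0.4589 0.1592 0.3039] F [-0.1  0.3 -0.5] w 0.0856
tilt 27.9 lean -27.7 
 [[ 0.9103  0.0078  0.4139]
 [ 0.1073 -0.9701 -0.2177]
 [ 0.3999  0.2426 -0.8839]]
top 175 [[196.0, 185.0], [196.0, 188.0], [198.0, 195.0], [198.0, 198.0]]
top 180 [[198.0, 184.0], [199.0, 188.0], [201.0, 194.0], [202.0, 197.0]]
top 185 [[201.0, 184.0], [202.0, 187.0], [205.0, 193.0], [206.0, 196.0]]
wrist 175 [[238.0, 155.0], [240.0, 164.0], [243.0, 182.0], [245.0, 189.0]]
wrist 180 [[245.0, 154.0], [248.0, 162.0], [252.0, 180.0], [254.0, 187.0]]
wrist 185 [[252.0, 152.0], [255.0, 160.0], [261.0, 177.0], [264.0, 184.0]]
[200 191]
[[ 68 166 181 245 254 246 247 233 173 103  70  70  71  70 128 173 137  85
  130 169 181 179 123  73 123]
 [ 72 163 220 245 241 158  88  80  73  74  74  71  72  72  87 161 154  97
   95 159 180 178 152  97 105]
 [115 194 241 246 246 187  94  65  73  67  71  67  74  69  67 123 170 151
  110 163 181 182 179 178 182]
 [151 119 234 246 246 238 149  70  71  69  72  71  66  70  69  87 161 182
  182 182 169 156 141 130 111]
 [200 115 201 242 247
[... 265 characters left out ...]
155 166 167 162 165 163 163]
 [ 63  61  65  73  77  94 102 133 104  79  96  95  91  88  79  78  69  78
  146 166 164 169 165 164 164]
 [143 150 148 162 163 165 165 163 135  91  88  88  82  75  67 103 166 124
  147 166 166 164 165 167 165]
 [165 164 165 165 163 166 167 165 162 153 214 233 225 214 201 204 181 150
  161 165 162 168 169 170 170]
 [165 164 165 164 167 166 164 163 161 165 154 154 155 155 161 163 163 162
  163 166 167 166 173 172 175]
 [164 165 164 166 166 166 165 164 164 164 167 168 165 163 160 164 169 164
  162 163 164 165 162 170 174]
 [168 166 164 167 163 160 165 165 166 169 168 165 161 165 163 166 165 165
  162 165 166 164 163 168 172]]
bowl 14.9
torch 8.5
cup 95.3
lantern 6.1
```

```bash
python3 -c "
from rig import arm
print(arm.sign_off())"
```

```text
the job is handed in; nothing more can be done
None
```

The portafilter is locked in the group and let go. The handle points straight out to within about 1° in the last camera check, the arm is clear, and the job was handed in at about 28.7 s of the 48 s; the cup could not be rechecked from above because the arm hid it.

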